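# Fit the mirror-mosaic cover into the sprung frame of a shrine lamp box

### The job

Close the open lamp box with its mirror-mosaic cover, which has a wooden grip: tilt the cover, tuck one short edge under the wide gilt lip at the box's end nearest the robot, push the spring bar there back, lower the other end through the opening past the narrow lip, and ease the cover along until it is fully home against the far end wall, flat on the ledges under both lips. It is glass: work gently, never force it. Let go of it at the end, and leave the things around where they are.

Things in the scene. Friction and masses are not known exactly. Their poses are not given: they have to be found in the camera images.
- cover: mosaic cover: stiff board 220 x 150 x 10 mm (x, y, z) faced with green, blue and gold mirrors, 0.3 to 0.55 kg, alike either way round. Origin: centre of its underside; z is up, out of the mirrored face. Amid the face a hardwood grip block, 18 mm thick (x), 90 mm long (y), from z = 10 to 48 mm. Starts flat on a 3 mm cane mat. The glass cracks if its contacts with the box add up to over 35 N.
- box: open lamp box: red-lacquered shell, fixed, 275 x 190 x 40 mm, and on it a gilt frame insert 255 x 174 mm up to z = 68 mm. Origin: on the shell's underside; x along it, away from the robot, z up. The insert's slots let it sit anywhere up to 7 mm either way along x, where it is clamped: that offset, e below, is not measured. Across (y) it is centred. Forces on the box include the insert and bar.
- middle (a point): amid the opening, on the ledge plane when e = 0: x = 0, y = 0, z = 46 mm in the box frame, axes as the box. With the cover home its origin lies here, moved by e along x. Ledges run round all four sides at z = 46 mm; side walls face in at y = -77 and +77 mm (2 mm each side of the cover), up to z = 68 mm. Opening between lips: 204 mm, 16 mm less than the cover.
- near_end (a point): middle of the shell's top edge nearest the robot, x = -147, z = 40 mm in the box frame. Above it the insert's wide lip roofs x = -137 to -102 mm (plus e), underside z = 63, top 68 mm: 17 mm above the ledge; tilted 8 to 13 degrees the cover goes 18 mm in under it, onto a spring bar, face at x = -106 (plus e), 1000 N per m, hard stop 14 mm back. Push till the stop is felt (15 to 18 N).
- far_end (a point): middle of the shell's top edge at the far end, x = 128, z = 40 mm in the box frame. There the narrow lip (z = 63 to 68 mm) roofs x = 102 to 118 mm plus e, the end wall faces in at x = 110 mm plus e. The cover's far end drops past this lip only 8.3 to 10 mm short of home (bar on its stop). Rubbing on bar and end wall can hold an edge of the cover some mm up: a light push down (10 N) settles it.
- cane_basket: cane basket of glass offcuts, 150 mm across, 70 mm tall, a bystander; origin at the centre of its underside
- steel_bowl: steel bowl, 170 mm across, 55 mm tall, a bystander; origin at the centre of its underside
- blue_strips: stack of blue glass strips, 105 x 160 x 13 mm, a bystander; origin at the centre of its underside
- straightedge: wooden straightedge, 40 x 420 x 9 mm, a bystander; origin at the centre of its underside
- glue_bottle: white glue bottle, 52 mm across, 130 mm tall, a bystander; origin at the centre of its underside
- tape_roll: tape roll, 90 mm across, 24 mm tall, a bystander; origin at the centre of its underside
- glass_cutter: glass cutter lying flat, 125 mm long, 16 mm thick, a bystander; origin at the centre of its underside
- paste_pot: clear paste pot, 60 mm across, 45 mm tall, a bystander; origin at the centre of its underside

How it is judged (in metres and radians):
On the way:
1. one short edge of the tilted cover is tucked under the wide lip and presses the spring bar back (angle between cover's own z axis and vertical above 0.08 rad and x of cover in the frame of box between -0.02 and 0.003 m and y of cover in the frame of box between -0.006 and 0.006 m and z of cover in the frame of box below 0.07 m), for 0.05 s.
At the end, for the whole second after the job is handed in: The cover lies still and released, flat within 1 degree and 2 mm on the ledges, inside the insert wherever that is clamped (origin within 9 mm along and 4 mm across of the box's), square to the box within 3 degrees; so the spring holds it home under both lips (angle between cover's own z axis and vertical below 0.02 rad and z of cover in the frame of box between 0.0445 and 0.048 m and x of cover in the frame of box between -0.009 and 0.009 m and y of cover in the frame of box between -0.004 and 0.004 m and angle between the x axis of cover and the x axis of box, either way round below 0.05 rad and linear speed of cover below 0.01 m/s); the robot touches nothing.
It fails at once if the cover is forced: its contacts with the box, spring bar included, add up to more than 35 N (contact force between cover and box above 35 N).
It fails at once if a bystander is shifted by more than 20 mm (distance of any of cane_basket, steel_bowl, blue_strips, straightedge, glue_bottle, tape_roll, glass_cutter, paste_pot from where it was at the start of the episode above 0.02 m).
It also fails if it takes over 61 s, if anything falls off the work surface, if the arm or the gripper's body presses on something with over 40 N, if the wrist force passes 120 N, or if a joint passes its speed limit or range.

### The arm

A 6-joint arm with a two-finger parallel gripper is mounted at the origin on the work surface. World frame = base frame: x ahead of the robot, y to its left, z up, the work surface at z = 0. Lengths are in m, angles in degrees, forces in N, time in s.
With the tool pointing down it reaches from about 0.35 to 0.875 m from the base axis. Payload 4.2 kg.
Tool frame: the origin (TCP) lies between the finger pads; the fingertips stand 17 mm ahead of it and the grasp point (between the pads) lies 2 mm behind it; z points along the fingers, y is the direction in which the jaws open and shut (so a half turn about z gives the same grasp; the last joint's range is limited). The gripper opens to 87 mm and grips with 3 to 60 N. Pads are 19 mm wide; open, the fingers measure 117 mm over their backs; the gripper's body (75 mm by 190 mm) begins 51 mm behind the grasp point.
Start: joints at [-49.526, 22.042, 0.453, 0, -68.411, -14.817], TCP at [0.271, -0.563, 0.203] pointing down, gripper open.
Joint ranges: [-179.83, 179.83], [-69.29, 118.12], [-61.27, 80.66], [-181.25, 117.63], [-171.15, -9.14], [-177.46, 177.46]. Speed limits (degrees/s): [159.86, 159.86, 180, 180, 180, 180].

### API

Orientations are given as a 3x3 rotation matrix whose columns are the frame's x, y, z axes.
In Python, from station import r gives the robot as it stands.
- The arm moves only by the shell command python3 -m creep 'ROWS'. ROWS is JSON, a list of rows, each a list of 7 numbers: the opening, from 0 (shut) to 1 (fully open), then the shift along the tool's x, y, z scaled (see below), then the turn, a rotation vector about the tool's x, y, z scaled (see below). A call has 1 to 5 rows; each row is the pose to reach, as a shift and turn from the pose measured when the call began, along the tool's axes at that moment, turning the shorter way round; what a row does not reach only later rows make up. The controller multiplies each number of a shift by 300 mm and each number of a turn by 180 degrees. A row lasts 1/12 s, in which the tool goes at most 41.7 mm and 7.16 degrees, less where a joint would pass 70% of its speed; a pose out of reach is approached as far as the arm can. A call with a number of a shift or a turn outside -1 to 1 is refused whole. A call with a gripper value outside its range is refused whole. The fingers move at their own pace and stop on an object; the grip force is fixed at half the most. Time passes only in rows, so rows that repeat a pose let the fingers close. It gives the time, the measured TCP pose, the force and the opening at its end, in the units of the state.
- r.sense(): the state, without advancing time (a new reading comes with each control period).
- r.capture(name): name is "side" or "top"; returns the picture (384x512x3 uint8, blue, green, red); there is no depth.
- r.camera_model(name): a dict with "mtx" (3x3 intrinsics, pixels), "R" (3x3) and "t" (3): a world point X has camera coordinates R X + t. Camera axes: x right, y down, z forward; pixel columns grow to the right and rows downward; lengths in m; the calibration is good to about 2 mm. A picture is of the moment at which its call begins. camera_model takes no time and is no camera call.
- r.finish_job(): hands the job in, once; it reports no verdict.
Trained networks look in the newest picture that a camera, given by its name, has taken for a name from the list of things; names that differ only in an ending like _2 or _b are one class to them, and where a whole thing is asked for, a point or a joint stands for the part that bears it (a point fixed in the world has none). Each returns a list of dicts, best first, with "score" (0 to 1); they miss things now and then, are a little off and sometimes report something else, mostly with a low value. They report only what shows in the picture. A call takes as long as a camera call.
- r.recognise(camera, target): "rect" ([left, top, right, bottom] as shares, 0 to 1, of the picture: columns of its width, rows of its height, round what is visible of it).
- r.outline_of(camera, target): "pixels" (384x512 bool, what is visible of it) and "rect" ([left, top, right, bottom] as shares, 0 to 1, of the picture: columns of its width, rows of its height, round what is visible of it).
The state is a dict: "time_s": time; "joints": joint angles; "joint_velocities": joint speeds; "effort": joint torques, N m; "tcp_pos": TCP position; "ee_rot": TCP orientation; "wrist_force": force on the tool from outside, world axes, zero at the start; "moment": the same for the moment, N m; "gripper_width": opening from 0.0 (shut) to 1.0 (fully open).
Only numpy, scipy, OpenCV 4.12 (cv2) and the standard library are available. Lean on these libraries where they do the work, as an engineer would, in place of code of your own. Each camera call takes 0.05 s, during which the arm holds its last target.

## Working session

There is one attempt and no reset: what is moved stays moved. The work goes in short steps, Python scripts to look and compute and a shell command to move; the robot and the scene stay as the last step left them, time stands still between calls to the robot, and variables do not carry over. Pictures are saved under pics/ and viewed, and the job is handed in when it is done.

```bash
ls; mkdir -p pics; cat > h.py <<'E'
import numpy as np, cv2
from station import r
def ray(cam,u,v):
    m=r.camera_model(cam);K=np.array(m['mtx']);R=np.array(m['R']);t=np.array(m['t']).ravel()
    return -R.T@t, R.T@np.linalg.inv(K)@np.array([u,v,1.0])
def onz(cam,u,v,z):
    c,d=ray(cam,u,v); return c+d*(z-c[2])/d[2]
def proj(cam,X):
    m=r.camera_model(cam);K=np.array(m['mtx']);p=K@(np.array(m['R'])@np.array(X)+np.array(m['t']).ravel());return p[:2]/p[2]
E
python3 - <<'E'
from h import *
np.set_printoptions(precision=3,suppress=True)
for c in ('top','side'):
    im=r.capture(c); cv2.imwrite(f'pics/{c}0.png',im)
    for n in ('cover','box'):
        o=r.outline_of(c,n)
        for q in o[:2]:
            m=q['pixels'].astype(np.uint8); k=cv2.minAreaRect(cv2.findNonZero(m))
            print(c,n,q['score'],np.array(q['rect'])*[512,384,512,384],k,m.sum())
    print(ray(c,256,192))
s=r.sense();print(s)
E
```

```text
pics
top cover 0.97 [278.682 164.813 342.886 242.189] ((309.84393310546875, 201.90011596679688), (71.44526672363281, 48.765743255615234), 77.61924743652344) 3392
top box 0.94 [149.606 167.693 230.093 264.499] ((188.11175537109375, 217.4529266357422), (66.87415313720703, 93.4673843383789), 6.911227226257324) 6124
(array([0.471, 0.007, 1.114]), array([ 0.122, -0.02 , -0.993]))
side cover 0.77 [240.026 165.811 300.083 192.998] ((270.1902160644531, 177.11219787597656), (57.410972595214844, 26.819726943969727), 12.094757080078125) 1310
side cover 0.71 [212.685 133.709 256.819 181.517] ((236.25001525878906, 158.25), (9.192387580871582, 60.81117630004883), 45.0) 534
side box 0.58 [181.709 196.608 284.621 275.712] ((233.23379516601562, 234.4473114013672), (94.09741973876953, 58.485965728759766), 27.89727020263672) 4685
(array([-0.044,  1.135,  1.068]), array([ 0.364, -0.7  , -0.615]))
{'time_s': 0.3, 'joints': array([-49.526,  22.061,   0.428,  -0.007, -68.411, -14.817]), 'joint_velocities': array([ 0.069, -0.155,  0.214,  0.078,  0.048, -0.074]), 'effort': array([ -0.   , -39.004,  18.724,   4.216,   0.013,  -0.   ]), 'tcp_pos': array([ 0.271, -0.563,  0.202]), 'ee_rot': array([[-0.901, -0.433, -0.   ],
       [-0.433,  0.901,  0.001],
       [ 0.   ,  0.001, -1.   ]]), 'wrist_force': array([0.161, 0.02 , 0.747]), 'moment': array([-0.012, -0.022,  0.029]), 'gripper_width': 0.9981364423999294}
```

View pics/top0.png

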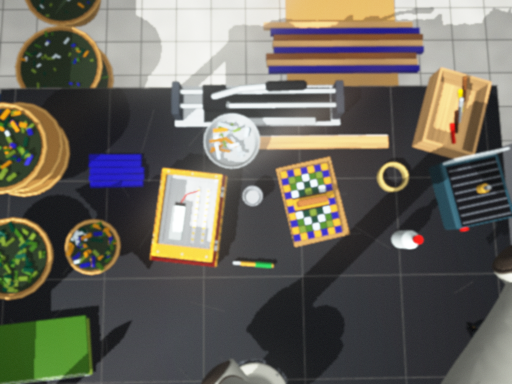

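View pics/side0.png

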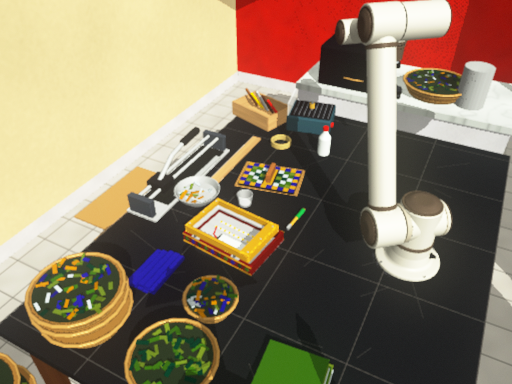

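```bash
python3 - <<'E'
from h import *
a=cv2.imread('pics/top0.png'); cv2.imwrite('pics/topz.png',cv2.resize(a[150:280,135:365],None,fx=3.4,fy=3.4,interpolation=cv2.INTER_CUBIC))
a=cv2.imread('pics/side0.png'); cv2.imwrite('pics/sidez.png',cv2.resize(a[120:290,170:320],None,fx=3.4,fy=3.4,interpolation=cv2.INTER_CUBIC))
E
```

```text
(no output)
```

View pics/topz.png

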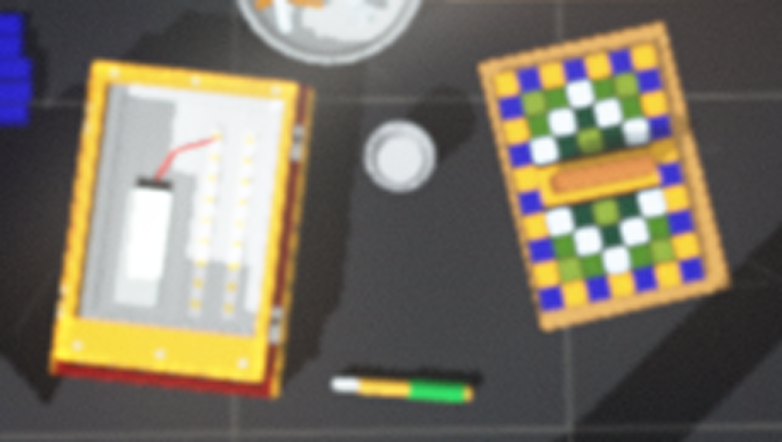

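View pics/sidez.png

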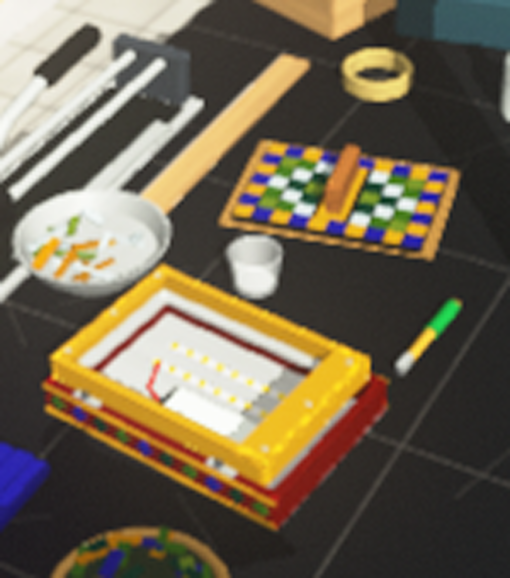

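```bash
cat >> h.py <<'E'
def rect(cam,im,x0,x1,y0,y1,z,ppm=2000):
    # world patch -> image; rows: x decreasing, cols: y decreasing
    W=int((y1-y0)*ppm);H=int((x1-x0)*ppm)
    src=np.float32([proj(cam,[x1,y1,z]),proj(cam,[x1,y0,z]),proj(cam,[x0,y0,z]),proj(cam,[x0,y1,z])])
    M=cv2.getPerspectiveTransform(src,np.float32([[0,0],[W,0],[W,H],[0,H]]))
    return cv2.warpPerspective(im,M,(W,H),flags=cv2.INTER_CUBIC)
E
python3 - <<'E'
from h import *
np.set_printoptions(precision=4,suppress=True)
f=lambda x,y:(x/3.4+135-.35,y/3.4+150-.35)
print('insert corners z68 TL TR BR BL');
for p in [(92,62),(302,82),(268,385),(50,362)]: print(onz('top',*f(*p),.068))
print('cover corners z13')
for p in [(480,63),(664,24),(728,288),(546,328)]: print(onz('top',*f(*p),.010))
print('grip top z.051', [onz('top',*f(*p),.051) for p in [(555,177),(655,158)]])
im=cv2.imread('pics/top0.png')
for n in ['cane_basket','steel_bowl','blue_strips','glue_bottle','tape_roll','glass_cutter','paste_pot']:
    o=r.recognise('top',n)
    if o:
        b=np.array(o[0]['rect'])*[512,384,512,384]; print(n,o[0]['score'],b.round(),onz('top',(b[0]+b[2])/2,(b[1]+b[3])/2,.03))
print(r.sense()['time_s'])
E
```

```text
insert corners z68 TL TR BR BL
[0.6736 0.2623 0.068 ]
[0.6543 0.0812 0.068 ]
[0.3963 0.1106 0.068 ]
[0.4178 0.2938 0.068 ]
cover corners z13
[ 0.6805 -0.0775  0.01  ]
[ 0.7152 -0.2475  0.01  ]
[ 0.473 -0.297  0.01 ]
[ 0.4393 -0.1322  0.01  ]
grip top z.051 [array([ 0.5711, -0.138 ,  0.051 ]), array([ 0.5869, -0.2261,  0.051 ])]
cane_basket 0.66 [ 67. 215. 123. 273.] [0.4535 0.466  0.03  ]
steel_bowl 0.65 [203. 117. 263. 167.] [0.7602 0.0531 0.03  ]
blue_strips 0.74 [ 90. 155. 144. 187.] [0.6736 0.4058 0.03  ]
glue_bottle 0.82 [390. 228. 424. 247.] [ 0.4606 -0.4664  0.03  ]
tape_roll 0.54 [377. 165. 405. 194.] [ 0.6388 -0.4273  0.03  ]
glass_cutter 0.68 [234. 263. 273. 270.] [ 0.3809 -0.0035  0.03  ]
paste_pot 0.59 [247. 187. 261. 204.] [ 0.594  -0.0087  0.03  ]
0.65
```

```bash
python3 - <<'E'
from h import *
im=cv2.imread('pics/top0.png')
a=rect('top',im,.37,.70,.05,.32,.068,1800); b=rect('top',im,.42,.74,-.32,-.06,.013,1800)
cv2.imwrite('pics/rb.png',a);cv2.imwrite('pics/rc.png',b);print(a.shape,b.shape)
E
```

```text
(593, 486, 3) (576, 468, 3)
```

View pics/rb.png

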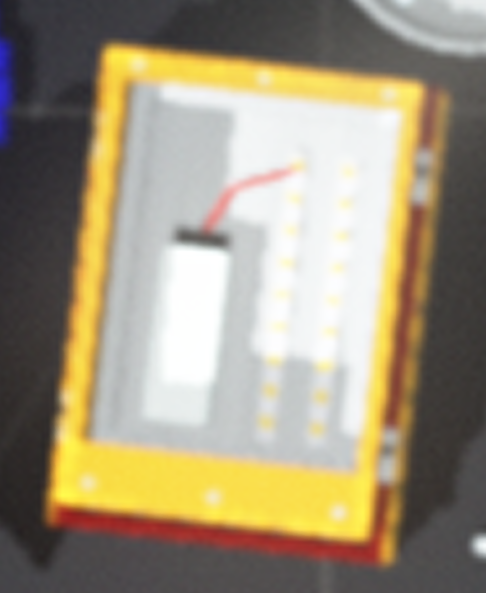

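View pics/rc.png

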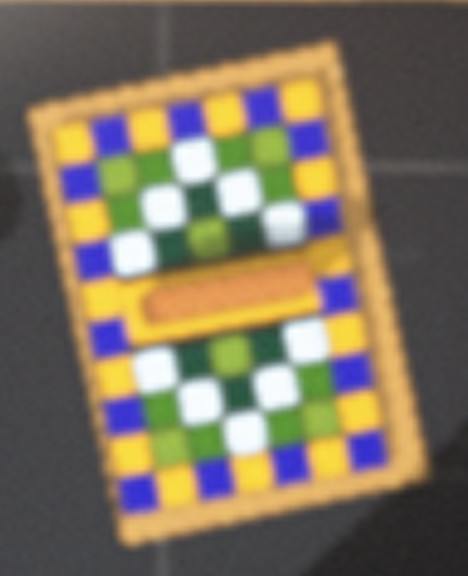

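```bash
python3 - <<'E'
from h import *
from scipy.optimize import minimize
np.set_printoptions(precision=4,suppress=True)
S=8
def T(p,pts,z):
    c,s=np.cos(p[2]),np.sin(p[2]); P=np.array(pts)/1000
    return [[p[0]+c*a-s*b,p[1]+s*a+c*b,z] for a,b in P]
def fill(M,cam,p,pts,z,v):
    q=np.array([proj(cam,X) for X in T(p,pts,z)]); cv2.fillPoly(M,[((q+.5)*S*16-8).round().astype(np.int32)],v,shift=4)
def rc(x0,x1,y): return [(x0,-y),(x1,-y),(x1,y),(x0,y)]
def fit(cam,p0):
    im=cv2.imread(f'pics/{cam}0.png'); h=cv2.cvtColor(im,cv2.COLOR_BGR2HSV)
    soft=((np.clip((im[...,2].astype(float)+im[...,1])/2-im[...,0].astype(float),0,180))/180)
    # yellow w/ red excluded by green channel
    soft=np.clip(np.minimum(im[...,1].astype(float)-im[...,0]-20,100)/80,0,1)
    def ren(p):
        M=np.zeros((384*S,512*S),np.float32); fill(M,cam,p,rc(-137,118,87),.068,1.); 
        fill(M,cam,p,rc(-102,102,77),.068,0.); return cv2.resize(M,(512,384),interpolation=cv2.INTER_AREA)
    R0=cv2.dilate((ren(p0)>0).astype(np.uint8),np.ones((7,7)))>0
    def cost(p):
        M=cv2.GaussianBlur(ren(p),(0,0),.8); return ((M-soft)[R0]**2).sum()
    sol=minimize(cost,p0,method='Nelder-Mead',options=dict(initial_simplex=[p0,np.add(p0,[.004,0,0]),np.add(p0,[0,.004,0]),np.add(p0,[0,0,.03])],maxiter=120))
    p=sol.x; print(cam,p,np.degrees(p[2]),sol.fun)
    big=cv2.resize(im,None,fx=4,fy=4,interpolation=cv2.INTER_CUBIC)
    for pts,z,c in [(rc(-137,118,87),.068,(255,0,255)),(rc(-102,102,77),.068,(255,255,0)),(rc(-147,128,95),.04,(0,255,0)),(rc(-147,128,95),.0,(0,255,0))]:
        q=np.array([proj(cam,X) for X in T(p,pts,z)]); cv2.polylines(big,[((q+.5)*4).round().astype(int)],1,c,1)
    q=np.array([proj(cam,[p[0],p[1],.05])])[0]*4; u,v=map(int,q)
    cv2.imwrite(f'pics/fit_{cam}.png',cv2.resize(big[max(v-260,0):v+260,u-260:u+260],None,fx=1.15,fy=1.15))
# initial
for cam in('top','side'): fit(cam,[.545,.187,np.radians(-6.8)])
E
```

```text
top [ 0.5467  0.1861 -0.1225] -7.018339442317326 133.40733809218568
side [ 0.5451  0.198  -0.155 ] -8.883690991665732 577.9985521632502
```

View pics/fit_top.png

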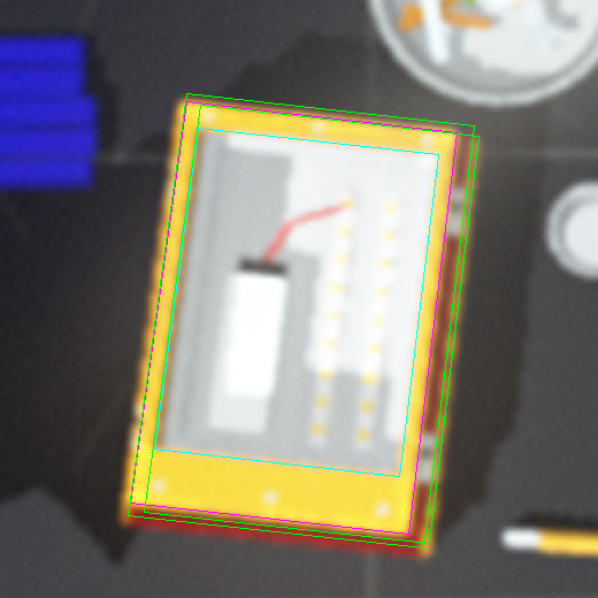

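View pics/fit_side.png

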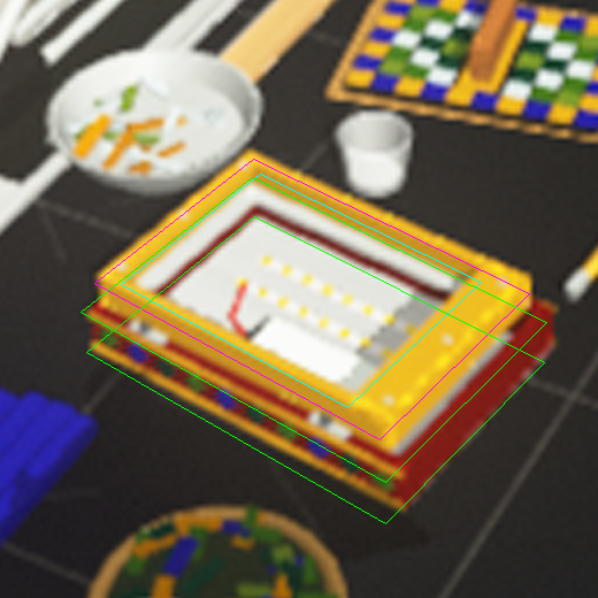

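```bash
python3 - <<'E'
from h import *
np.set_printoptions(precision=1,suppress=True)
p=[.5467,.1861,-.1225]
def W(a,b,z=.068):
    c,s=np.cos(p[2]),np.sin(p[2]);a/=1000;b/=1000
    return [p[0]+c*a-s*b,p[1]+s*a+c*b,z]
D=np.arange(-10,10.01,.5)
for cam in('top','side'):
    im=cv2.imread(f'pics/{cam}0.png').astype(np.float32); y=np.minimum(im[...,1],im[...,2])-im[...,0]
    g=lambda X:cv2.getRectSubPix(y,(1,1),tuple(map(float,proj(cam,X))))[0,0]
    for name,ax,v,rng in [('near lip in',0,-102,(-70,70)),('far lip in',0,102,(-70,70)),('near out',0,-137,(-70,70)),('far out',0,118,(-70,70)),('right in',1,-77,(-90,90)),('left in',1,77,(-90,90)),('right out',1,-87,(-120,100)),('left out',1,87,(-120,100))]:
        out=[]
        for t in np.linspace(*rng,9):
            pr=np.array([g(W(v+d,t) if ax==0 else W(t,v+d)) for d in D]); gr=np.abs(np.gradient(pr)); gr=np.convolve(gr,np.ones(3)/3,'same');gr[:2]=gr[-2:]=0
            i=gr.argmax(); w=slice(max(i-5,0),i+6); out.append((D[w]*gr[w]).sum()/gr[w].sum())
        print(cam,name,np.array(out),'med %.1f'%np.median(out),'slope deg %.2f'%np.degrees(np.polyfit(np.linspace(*rng,9),out,1)[0]))
E
```

```text
top near lip in [-0.1 -1.3 -0.5 -0.2 -1.4 -0.6 -0.1 -1.4 -0.5] med -0.5 slope deg -0.07
top far lip in [ 0.8 -0.3  0.5  0.9 -0.9  0.1  0.9 -0.2 -2.3] med 0.1 slope deg -0.66
top near out [-2.  -1.3 -2.5 -1.9 -0.9 -0.7 -1.6 -1.3 -2.6] med -1.6 slope deg 0.03
top far out [1.2 1.2 1.6 0.6 1.5 2.2 0.2 0.9 1.9] med 1.2 slope deg 0.03Traceback (most recent call last):
  File "<stdin>", line 14, in <module>
  File "<stdin>", line 10, in <lambda>
  File "h.py", line 9, in proj
    m=r.camera_model(cam);K=np.array(m['mtx']);p=K@(np.array(m['R'])@np.array(X)+np.array(m['t']).ravel());return p[:2]/p[2]
ValueError: time passes only in moves, steps and waits
```

```bash
cat >> h.py <<'E'
import os,pickle
if not os.path.exists('cm.pkl'):
    pickle.dump({c:r.camera_model(c) for c in('top','side')},open('cm.pkl','wb'))
_CM=pickle.load(open('cm.pkl','rb'))
def proj(cam,X):
    m=_CM[cam];p=np.array(m['mtx'])@(np.array(m['R'])@np.array(X)+np.array(m['t']).ravel());return p[:2]/p[2]
E
python3 - <<'E'
from h import *
np.set_printoptions(precision=1,suppress=True)
p=[.5467,.1861,-.1225]
def W(a,b,z=.068):
    c,s=np.cos(p[2]),np.sin(p[2]);a/=1000;b/=1000
    return [p[0]+c*a-s*b,p[1]+s*a+c*b,z]
D=np.arange(-10,10.01,.5)
for cam in('top','side'):
    im=cv2.imread(f'pics/{cam}0.png').astype(np.float32); y=np.minimum(im[...,1],im[...,2])-im[...,0]
    g=lambda X:cv2.getRectSubPix(y,(1,1),tuple(map(float,proj(cam,X))))[0,0]
    for name,ax,v,rng in [('near lip in',0,-102,(-70,70)),('far lip in',0,102,(-70,70)),('right in',1,-77,(-90,90)),('left in',1,77,(-90,90)),('right out',1,-87,(-120,100)),('left out',1,87,(-120,100))]:
        out=[]
        for t in np.linspace(*rng,9):
            pr=np.array([g(W(v+d,t) if ax==0 else W(t,v+d)) for d in D]); gr=np.abs(np.gradient(pr)); gr=np.convolve(gr,np.ones(3)/3,'same');gr[:2]=gr[-2:]=0
            i=gr.argmax(); w=slice(max(i-5,0),i+6); out.append((D[w]*gr[w]).sum()/gr[w].sum())
        print(cam,name,np.array(out),'med %.1f'%np.median(out),'slope deg %.2f'%np.degrees(np.polyfit(np.linspace(*rng,9),out,1)[0]))
E
```

```text
top near lip in [-0.1 -1.3 -0.5 -0.2 -1.4 -0.6 -0.1 -1.4 -0.5] med -0.5 slope deg -0.07
top far lip in [ 0.8 -0.3  0.5  0.9 -0.9  0.1  0.9 -0.2 -2.3] med 0.1 slope deg -0.66
top right in [ 0.8 -1.4 -1.5 -1.7 -1.7 -1.7 -1.7 -0.3 -0.3] med -1.5 slope deg -0.06
top left in [-2.  -1.5 -1.5 -1.5 -1.  -1.  -1.3 -0.9 -0.9] med -1.3 slope deg 0.29
top right out [-1.5 -0.3  7.8  7.9  7.9  7.8 -1.3  7.7  7.8] med 7.8 slope deg 1.49
top left out [ 3.6 -8.1  3.1  3.9  4.5  3.1  3.8 -7.9  4.9] med 3.6 slope deg 0.22
side near lip in [2.7 3.1 3.1 2.1 2.1 1.7 8.3 1.8 1.5] med 2.1 slope deg 0.11
side far lip in [ 7.6 -5.9 -4.7 -5.6 -5.5 -5.9 -5.1 -5.5 -4.9] med -5.5 slope deg -2.71
side right in [-7.7 -7.8 -7.4 -7.8 -7.6 -7.8 -7.6 -7.  -7.8] med -7.7 slope deg 0.07
side left in [3.  3.  3.2 3.1 0.7 3.3 3.  1.6 3.4] med 3.0 slope deg -0.11
side right out [-0.9 -1.3  0.9  1.4  0.8  0.4  1.5  0.4  0.2] med 0.4 slope deg 0.35
side left out [-8.1 -7.  -7.  -6.7 -7.1 -7.2 -6.8 -7.   2.9] med -7.0 slope deg 1.52
```

```bash
cat >> h.py <<'E'
from scipy.spatial.transform import Rotation as Ro
def toolR(yaw,tilt=0):
    c,s=np.cos(np.radians(yaw)),np.sin(np.radians(yaw))
    cx=np.array([c,s,0]);cy=np.array([-s,c,0])
    R=np.column_stack([-cy,-cx,[0,0,-1]])
    return R@Ro.from_rotvec([np.radians(tilt),0,0]).as_matrix()
def row(pos,R):
    s=r.sense();E=np.array(s['ee_rot']);d=E.T@(np.array(pos)-s['tcp_pos'])/.3
    w=Ro.from_matrix(E.T@R).as_rotvec()/np.pi
    print('t',s['time_s'],'tcp',np.round(s['tcp_pos'],4),'row',np.round(np.r_[d,w],4).tolist(),'F',np.round(s['wrist_force'],2),'M',np.round(s['moment'],2),'g',round(s['gripper_width'],3))
E
python3 -c "
from h import *
row([.577,-.182,.2],toolR(10.7))"
```

```text
t 0.65 tcp [ 0.2706 -0.5633  0.2027] row [-1.4709, 0.7037, 0.0089, -0.0, 0.0, -0.4169] F [ 0.15 -0.1  -0.32] M [ 0.02 -0.01 -0.05] g 1.002
```

```bash
python3 -m creep '[[1,-0.98,0.47,0,0,0,-0.41],[1,-0.98,0.47,0,0,0,-0.41],[1,-0.98,0.47,0,0,0,-0.41],[1,-0.98,0.47,0,0,0,-0.41],[1,-0.98,0.47,0,0,0,-0.41]]'; python3 -c "
from h import *
row([.577,-.182,.12],toolR(10.7))"
```

```text
time_s: 1.07
tcp_pos: [0.4018, -0.3993, 0.2029]
ee_rot: [[-0.473, -0.881, 0.0], [-0.881, 0.473, -0.0], [0.0, -0.001, -1.0]]
wrist_force: [0.8, -0.5, 0.7]
gripper_width: 0.999
t 1.0667 tcp [ 0.4018 -0.3993  0.2029] row [-0.9144, -0.1722, 0.2764, -0.0002, -0.0001, -0.2161] F [ 0.81 -0.49  0.7 ] M [-0.02 -0.05  0.03] g 0.999
```

```bash
python3 -m creep '[[1,-0.915,-0.17,0.1,0,0,-0.216],[1,-0.915,-0.17,0.2,0,0,-0.216],[1,-0.915,-0.17,0.27,0,0,-0.216],[1,-0.915,-0.17,0.27,0,0,-0.216],[1,-0.915,-0.17,0.27,0,0,-0.216]]'; python3 -c "
from h import *
row([.577,-.182,.09],toolR(10.7))"
```

```text
time_s: 1.48
tcp_pos: [0.5273, -0.2426, 0.149]
ee_rot: [[0.133, -0.991, 0.001], [-0.991, -0.133, -0.001], [0.001, -0.001, -1.0]]
wrist_force: [0.6, -1.4, 0.0]
gripper_width: 1.0
t 1.4833 tcp [ 0.5273 -0.2426  0.149 ] row [-0.1782, -0.1907, 0.1967, -0.0004, -0.0003, -0.017] F [ 0.58 -1.44  0.01] M [-0.09  0.03  0.03] g 1.0
```

```bash
python3 -m creep '[[1,-0.178,-0.191,0.19,0,0,-0.017],[1,-0.178,-0.191,0.19,0,0,-0.017],[1,-0.178,-0.191,0.19,0,0,-0.017],[1,-0.178,-0.191,0.19,0,0,-0.017]]'; python3 - <<'E'
from h import *
row([.577,-.182,.035],toolR(10.7))
for c in('top','side'): cv2.imwrite(f'pics/{c}1.png',r.capture(c))
a=cv2.imread('pics/top1.png')[130:270,230:400];b=cv2.imread('pics/side1.png')[110:220,200:340]
cv2.imwrite('pics/m1.png',np.hstack([cv2.resize(a,(486,400)),cv2.resize(b,(300,400))]))
E
```

```text
time_s: 1.82
tcp_pos: [0.5771, -0.1794, 0.0889]
ee_rot: [[0.189, -0.982, -0.004], [-0.982, -0.189, 0.0], [-0.001, 0.004, -1.0]]
wrist_force: [0.2, -0.2, -0.4]
gripper_width: 1.0
t 1.8167 tcp [ 0.5771 -0.1794  0.0889] row [0.0084, 0.0013, 0.1796, 0.0011, 0.0003, 0.0011] F [ 0.19 -0.22 -0.41] M [-0.02  0.18  0.04] g 1.0
```

View pics/m1.png

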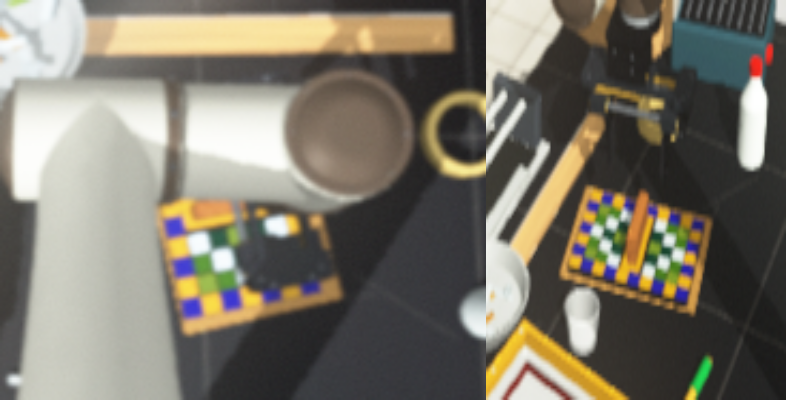

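```bash
python3 - <<'E'
from h import *
for X in([.577,-.18,.089],[.577,-.18,.072],[.577,-.182,.05],[.577,-.182,.013]):print(proj('side',X),proj('top',X))
a=cv2.imread('pics/side1.png')[90:220,180:360]
cv2.imwrite('pics/m2.png',cv2.resize(a,None,fx=4.4,fy=4.4,interpolation=cv2.INTER_CUBIC))
E
```

```text
[270.56258293 160.59612654] [314.23152717 198.24567695]
[270.47581109 164.25074543] [313.18664503 198.85695945]
[270.59061465 168.65473171] [312.55428237 199.61223619]
[270.40536383 176.3400192 ] [310.45629742 200.82681493]
```

View pics/m2.png

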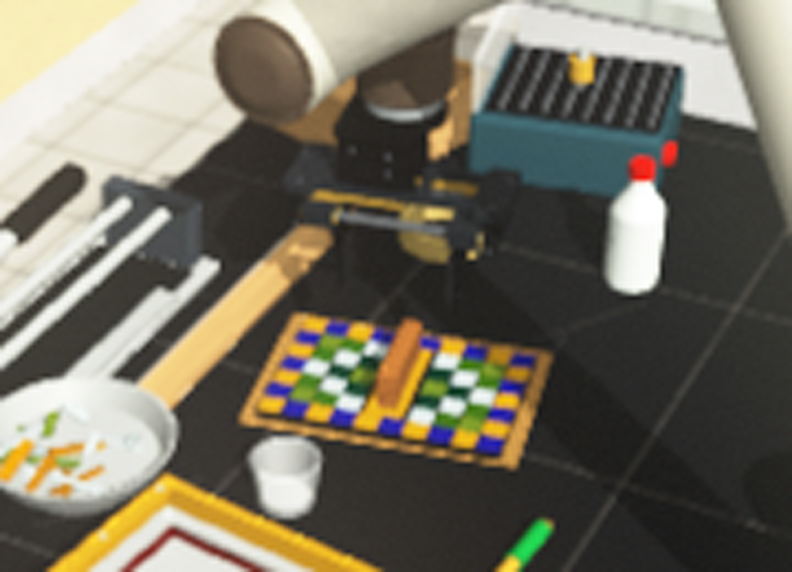

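```bash
python3 -m creep '[[1,0.0084,0,0.06,0,0,0.001],[1,0.0084,0,0.12,0.001,0,0.001],[1,0.0084,0,0.18,0.001,0,0.001],[1,0.0084,0,0.18,0.001,0,0.001]]';  python3 -m creep '[[0,0,0,0,0,0,0],[0,0,0,0,0,0,0],[0,0,0,0,0,0,0],[0,0,0,0,0,0,0],[0,0,0,0,0,0,0]]'; python3 -c "
from h import *
row([.577,-.182,.035],toolR(10.7))"
```

```text
time_s: 2.25
tcp_pos: [0.5748, -0.1856, 0.0359]
ee_rot: [[0.181, -0.984, -0.001], [-0.984, -0.181, 0.001], [-0.001, 0.001, -1.0]]
wrist_force: [-1.4, 0.1, 0.5]
gripper_width: 0.999
time_s: 2.67
tcp_pos: [0.5754, -0.1858, 0.037]
ee_rot: [[0.181, -0.984, 0.001], [-0.984, -0.181, 0.0], [-0.0, -0.001, -1.0]]
wrist_force: [1.1, 0.0, -0.3]
gripper_width: 0.708
t 2.6667 tcp [ 0.5754 -0.1858  0.037 ] row [-0.0116, -0.0075, 0.0068, -0.0003, 0.0001, -0.0016] F [ 1.08  0.05 -0.27] M [ 0.06  0.13 -0.  ] g 0.708
```

```bash
python3 -m creep '[[0,-0.0116,-0.004,0.005,0,0,0],[0,-0.0116,-0.004,0.005,0,0,0],[0,-0.0116,-0.004,0.005,0,0,0],[0,-0.0116,-0.004,0.005,0,0,0],[0,-0.0116,-0.004,0.005,0,0,0]]';  python3 -m creep '[[0,0,0,0,0,0,0],[0,0,0,0,0,0,0],[0,0,0,0,0,0,0],[0,0,0,0,0,0,0],[0,0,0,0,0,0,0]]'; python3 -c "
from h import *
row([.577,-.182,.035],toolR(10.7))"
```

```text
time_s: 3.08
tcp_pos: [0.576, -0.1821, 0.0355]
ee_rot: [[0.181, -0.984, 0.001], [-0.984, -0.181, 0.0], [-0.0, -0.001, -1.0]]
wrist_force: [0.5, 0.3, -0.5]
gripper_width: 0.326
time_s: 3.5
tcp_pos: [0.576, -0.1821, 0.0355]
ee_rot: [[0.181, -0.984, 0.001], [-0.984, -0.181, 0.0], [-0.0, -0.001, -1.0]]
wrist_force: [-0.1, 0.1, -0.2]
gripper_width: 0.018
t 3.5 tcp [ 0.576  -0.1821  0.0355] row [0.0003, -0.0035, 0.0016, -0.0003, 0.0001, -0.0016] F [-0.06  0.09 -0.17] M [ 0.06  0.1  -0.01] g 0.018
```

```bash
python3 - <<'E'
from h import *
for c in('top','side'): cv2.imwrite(f'pics/{c}2.png',r.capture(c))
a=cv2.imread('pics/side2.png')[110:220,200:340]
cv2.imwrite('pics/m3.png',cv2.resize(a,None,fx=5,fy=5,interpolation=cv2.INTER_CUBIC))
print(r.sense()['gripper_width'])
E
```

```text
0.009584551869480899
```

View pics/m3.png

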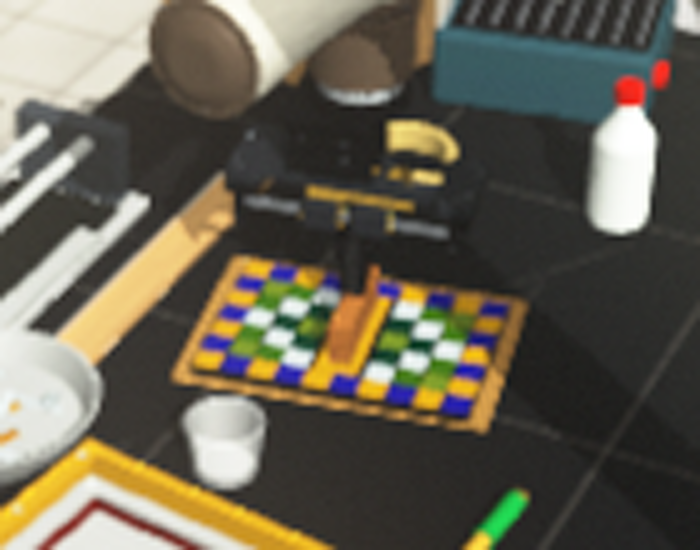

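View pics/top2.png

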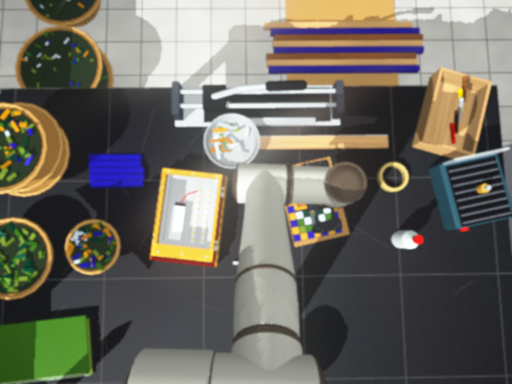

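```bash
python3 - <<'E'
from h import *
a=cv2.imread('pics/side2.png')[135:205,230:310];b=cv2.imread('pics/side0.png')[135:205,230:310]
a=cv2.convertScaleAbs(np.hstack([b,a]),alpha=1.5,beta=25)
cv2.imwrite('pics/m4.png',cv2.resize(a,None,fx=5,fy=7,interpolation=cv2.INTER_CUBIC))
for X in([.576,-.182,.018],[.576,-.182,.035],[.576,-.182,.08]):print((proj('side',X)-[230,135])*[5,7]+[400,0])
E
```

```text
[603.29079412 282.66971267]
[603.72167051 258.03553982]
[604.88700714 191.41062289]
```

View pics/m4.png

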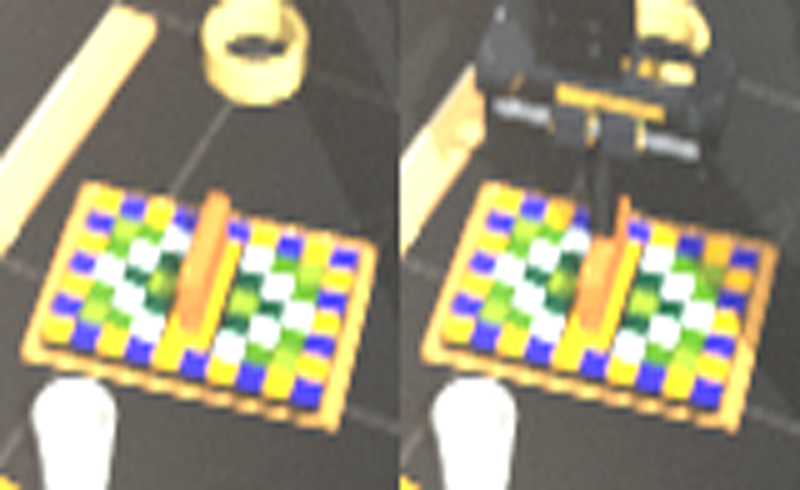

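```bash
python3 -m creep '[[0,0,0,0.005,0,0,0],[0,0,0,0.01,0,0,0],[0,0,0,0.01,0,0,0]]'; python3 -c "
from h import *
row([.577,-.182,.035],toolR(10.7))"
```

```text
time_s: 3.85
tcp_pos: [0.5756, -0.1821, 0.032]
ee_rot: [[0.181, -0.984, -0.0], [-0.984, -0.181, 0.001], [-0.001, -0.0, -1.0]]
wrist_force: [-0.3, 0.1, 0.3]
gripper_width: 0.004
t 3.85 tcp [ 0.5756 -0.1821  0.032 ] row [0.0006, -0.0045, -0.0099, -0.0, 0.0002, -0.0016] F [-0.26  0.06  0.33] M [-0.04  0.08 -0.02] g 0.004
```

```bash
python3 -m creep '[[0,0,0,-0.1,0,0,0],[0,0,0,-0.2,0,0,0],[1,0,0,-0.2,0,0,0],[1,0,0,-0.2,0,0,0],[1,0,0,-0.2,0,0,0]]'; python3 -m creep '[[1,0,0,0,0,0,0],[1,0,0,0,0,0,0],[1,0,0,0,0,0,0],[1,0,0,0,0,0,0],[1,0,0,0,0,0,0]]'; python3 - <<'E'
from h import *
row([.577,-.182,.035],toolR(10.7))
for c in('top','side'): cv2.imwrite(f'pics/{c}3.png',r.capture(c))
a=cv2.imread('pics/side3.png')[100:205,220:330]
a=cv2.convertScaleAbs(a,alpha=2,beta=30)
s=r.sense();p=s['tcp_pos'];E=s['ee_rot']
a=cv2.resize(a,None,fx=5.5,fy=5.5,interpolation=cv2.INTER_CUBIC)
for off in([0,-.0435,.017],[0,.0435,.017],[0,0,.017],[0,-.05,-.053],[0,.05,-.053],[0,0,-.053]):
    q=(proj('side',p+E@np.array(off))-[220,100]+.5)*5.5; cv2.circle(a,tuple(map(int,q)),3,(0,0,255),-1)
cv2.imwrite('pics/m5.png',a)
E
```

```text
time_s: 4.27
tcp_pos: [0.5751, -0.1819, 0.0917]
ee_rot: [[0.18, -0.984, -0.001], [-0.984, -0.18, 0.001], [-0.001, 0.0, -1.0]]
wrist_force: [0.0, -0.4, -1.0]
gripper_width: 0.152
time_s: 4.68
tcp_pos: [0.5749, -0.1819, 0.0912]
ee_rot: [[0.18, -0.984, -0.001], [-0.984, -0.18, 0.001], [-0.001, 0.001, -1.0]]
wrist_force: [-0.4, 0.1, 0.1]
gripper_width: 0.528
t 4.6833 tcp [ 0.5749 -0.1819  0.0912] row [0.0019, -0.0069, 0.1874, 0.0004, 0.0004, -0.0018] F [-0.36  0.06  0.05] M [ 0.01  0.08 -0.02] g 0.528
```

View pics/m5.png

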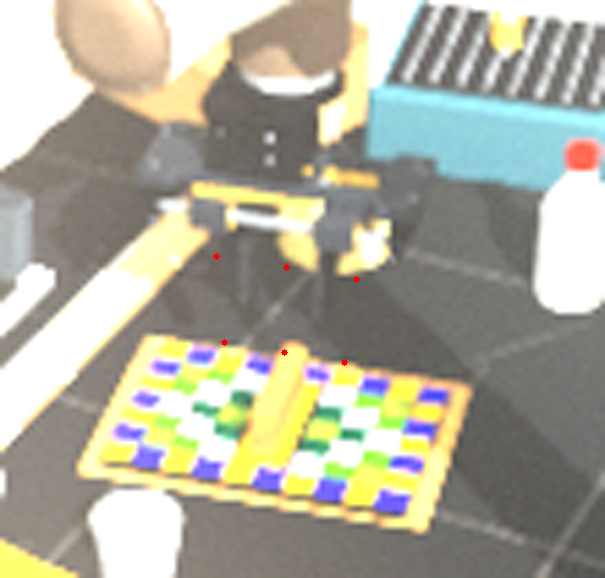

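```bash
python3 - <<'E'
from h import *
a=cv2.imread('pics/top3.png')[140:260,250:390]
a=cv2.convertScaleAbs(a,alpha=2,beta=30)
s=r.sense();p=s['tcp_pos'];E=s['ee_rot']
a=cv2.resize(a,None,fx=5,fy=5,interpolation=cv2.INTER_CUBIC)
for off in([0,-.0435,.017],[0,.0435,.017],[0,0,.017],[0,-.095,-.053],[0,.095,-.053],[0,0,-.053],[0,0,-.1]):
    q=(proj('top',p+E@np.array(off))-[250,140]+.5)*5; cv2.circle(a,tuple(map(int,q)),3,(0,0,255),-1)
cv2.imwrite('pics/m6.png',a)
E
```

```text
(no output)
```

View pics/m6.png

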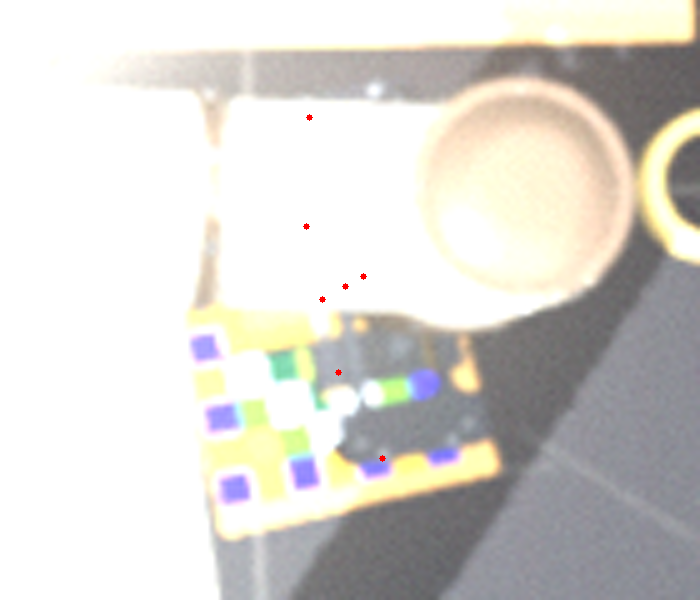

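```bash
python3 -m creep '[[1,0,0,0.1,0,0,0],[1,0,0,0.2,0,0,0],[1,0,0,0.2,0,0,0],[1,0,0,0.2,0,0,0],[1,0,0,0.2,0,0,0]]'; python3 -m creep '[[1,0,0,0.01,0,0,0],[1,0,0,0.02,0,0,0],[1,0,0,0.03,0,0,0]]';python3 -m creep '[[1,0,0,0.01,0,0,0],[1,0,0,0.015,0,0,0],[1,0,0,0.015,0,0,0]]'
```

```text
time_s: 5.2
tcp_pos: [0.5762, -0.1821, 0.0328]
ee_rot: [[0.181, -0.983, 0.001], [-0.983, -0.181, 0.0], [-0.0, -0.001, -1.0]]
wrist_force: [0.3, -0.9, -0.2]
gripper_width: 0.965
time_s: 5.45
tcp_pos: [0.5772, -0.1822, 0.025]
ee_rot: [[0.181, -0.983, 0.004], [-0.983, -0.181, 0.0], [0.001, -0.004, -1.0]]
wrist_force: [0.1, -0.0, -0.1]
gripper_width: 0.998
time_s: 5.7
tcp_pos: [0.5769, -0.1822, 0.0203]
ee_rot: [[0.181, -0.983, 0.003], [-0.983, -0.181, 0.0], [0.0, -0.003, -1.0]]
wrist_force: [-0.0, -0.3, 0.8]
gripper_width: 0.994
```

```bash
python3 -m creep '[[1,0,0,0.01,0,0,0],[1,0,0,0.02,0,0,0],[1,0,0,0.02,0,0,0]]';python3 -m creep '[[1,0,0,0.01,0,0,0],[1,0,0,0.02,0,0,0],[1,0,0,0.02,0,0,0]]'; python3 - <<'E'
from h import *
row([.577,-.182,.035],toolR(10.7))
cv2.imwrite('pics/side4.png',r.capture('side'))
a=cv2.imread('pics/side4.png')[120:205,220:320]
a=cv2.convertScaleAbs(a,alpha=2,beta=30)
cv2.imwrite('pics/m7.png',cv2.resize(a,None,fx=6,fy=6,interpolation=cv2.INTER_CUBIC))
E
```

```text
time_s: 5.95
tcp_pos: [0.5764, -0.1821, 0.0135]
ee_rot: [[0.181, -0.984, 0.002], [-0.984, -0.181, 0.0], [-0.0, -0.002, -1.0]]
wrist_force: [0.2, 0.4, -0.1]
gripper_width: 1.001
time_s: 6.2
tcp_pos: [0.5758, -0.182, 0.0066]
ee_rot: [[0.181, -0.984, 0.0], [-0.984, -0.181, 0.001], [-0.001, -0.0, -1.0]]
wrist_force: [0.5, 0.1, 0.6]
gripper_width: 1.003
t 6.2 tcp [ 0.5758 -0.182   0.0066] row [0.0007, -0.0039, -0.0947, -0.0001, 0.0002, -0.0016] F [0.47 0.14 0.61] M [-0.03  0.17 -0.02] g 1.003
```

View pics/m7.png

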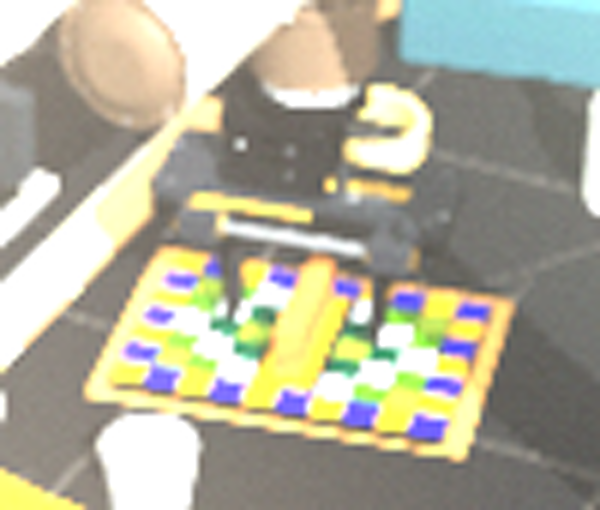

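```bash
python3 -m creep '[[1,0,0,0.008,0,0,0],[1,0,0,0.015,0,0,0],[0,0,0,0.015,0,0,0],[0,0,0,0.015,0,0,0],[0,0,0,0.015,0,0,0]]';python3 -m creep '[[0,0,0,0,0,0,0],[0,0,0,0,0,0,0],[0,0,0,0,0,0,0],[0,0,0,0,0,0,0],[0,0,0,0,0,0,0]]';python3 -m creep '[[0,0,0,0,0,0,0],[0,0,0,0,0,0,0],[0,0,0,0,0,0,0],[0,0,0,0,0,0,0]]'; python3 -c "
from h import *
row([.577,-.182,.02],toolR(10.7))"
```

```text
time_s: 6.67
tcp_pos: [0.5761, -0.1821, 0.0024]
ee_rot: [[0.181, -0.984, 0.001], [-0.984, -0.181, 0.0], [-0.0, -0.001, -1.0]]
wrist_force: [0.3, -0.8, 0.3]
gripper_width: 0.855
time_s: 7.08
tcp_pos: [0.5761, -0.1821, 0.0025]
ee_rot: [[0.181, -0.984, 0.001], [-0.984, -0.181, 0.0], [-0.0, -0.001, -1.0]]
wrist_force: [0.6, -0.4, -0.2]
gripper_width: 0.48
time_s: 7.42
tcp_pos: [0.5761, -0.1821, 0.0025]
ee_rot: [[0.181, -0.983, 0.001], [-0.983, -0.181, 0.0], [-0.0, -0.001, -1.0]]
wrist_force: [-0.0, -0.3, 0.6]
gripper_width: 0.207
t 7.4167 tcp [ 0.5761 -0.1821  0.0025] row [0.0003, -0.0032, -0.0583, -0.0003, 0.0001, -0.0015] F [-0.04 -0.3   0.57] M [-0.04  0.15  0.07] g 0.207
```

```bash
python3 -m creep '[[0,0,0,0,0,0,0],[0,0,0,-0.05,0,0,0],[0,0,0,-0.12,0,0,0],[0,0,0,-0.2,0,0,0],[0,0,0,-0.3,0,0,0]]';  python3 -c "
from h import *
row([.5465,.1847,.15],toolR(-7))"
```

```text
time_s: 7.83
tcp_pos: [0.5736, -0.1816, 0.0907]
ee_rot: [[0.18, -0.984, -0.006], [-0.984, -0.18, 0.002], [-0.003, 0.005, -1.0]]
wrist_force: [0.9, -0.5, -3.4]
gripper_width: 0.2
t 7.8333 tcp [ 0.5736 -0.1816  0.0907] row [-1.218, -0.1299, -0.1949, 0.0017, 0.0006, 0.0965] F [ 0.94 -0.53 -3.41] M [ 0.03  0.03 -0.  ] g 0.2
```

```bash
python3 -m creep '[[0,-0.1,-0.01,-0.07,0,0,0.02],[0,-0.2,-0.02,-0.14,0,0,0.05],[0,-0.35,-0.04,-0.19,0,0,0.097],[0,-0.5,-0.05,-0.19,0,0,0.097],[0,-0.65,-0.07,-0.19,0,0,0.097]]';  python3 -c "
from h import *
row([.5465,.1847,.15],toolR(-7))"
```

```text
time_s: 8.25
tcp_pos: [0.5596, -0.0002, 0.1484]
ee_rot: [[-0.126, -0.992, -0.005], [-0.992, 0.126, 0.003], [-0.002, 0.005, -1.0]]
wrist_force: [0.9, 0.3, -3.1]
gripper_width: 0.206
t 8.25 tcp [ 5.596e-01 -2.000e-04  1.484e-01] row [-0.6059, 0.1213, -0.0033, 0.0017, 0.0007, -0.0014] F [ 0.88  0.29 -3.09] M [ 0.11 -0.08  0.  ] g 0.206
```

```bash
python3 -m creep '[[0,-0.13,0.02,0,0,0,0],[0,-0.26,0.05,0,0,0,0],[0,-0.39,0.08,0,0,0,0],[0,-0.5,0.1,0,0,0,0],[0,-0.606,0.121,-0.003,0.0017,0,-0.0014]]'; python3 -m creep '[[0,0,0,0,0,0,0],[0,0,0,0,0,0,0]]'; python3 - <<'E'
from h import *
row([.5465,.1847,.15],toolR(-7))
for c in('top','side'): cv2.imwrite(f'pics/{c}5.png',r.capture(c))
a=cv2.imread('pics/top5.png')[140:280,120:280];b=cv2.imread('pics/side5.png')[120:290,160:320]
cv2.imwrite('pics/m8.png',np.hstack([cv2.resize(a,(400,350)),cv2.resize(b,(400,425))[:350]]))
E
```

```text
time_s: 8.67
tcp_pos: [0.5452, 0.1866, 0.1487]
ee_rot: [[-0.122, -0.993, -0.002], [-0.993, 0.122, 0.002], [-0.001, 0.002, -1.0]]
wrist_force: [0.3, 0.4, -2.7]
gripper_width: 0.201
time_s: 8.83
tcp_pos: [0.5438, 0.1881, 0.1473]
ee_rot: [[-0.119, -0.993, -0.005], [-0.993, 0.119, 0.001], [-0.0, 0.005, -1.0]]
wrist_force: [0.1, -0.6, -4.2]
gripper_width: 0.205
t 8.8333 tcp [0.5438 0.1881 0.1473] row [0.01, -0.0103, -0.009, 0.0016, 0.0, 0.001] F [ 0.13 -0.57 -4.21] M [-0.14  0.16 -0.02] g 0.205
```

View pics/m8.png

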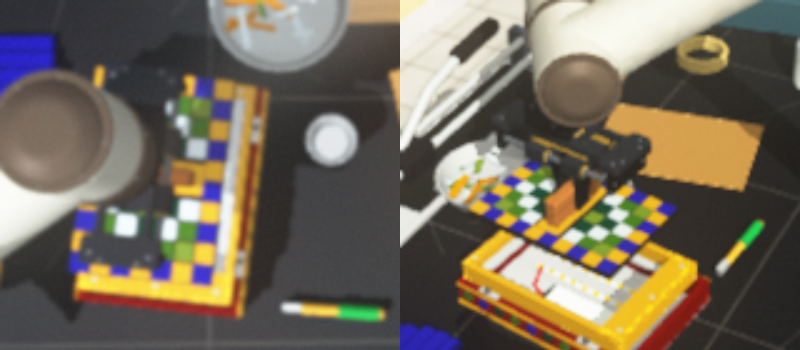

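```bash
cat >> h.py <<'E'
def overlay(src,cam,out,u0,v0,u1,v1,f,zc=.0005,dx=0,dy=0,box=(.5465,.1847,-.1225)):
    # zc: cover origin offset along tool z from TCP (negative = behind)
    s=r.sense();p=np.array(s['tcp_pos']);E=np.array(s['ee_rot'])
    a=cv2.resize(cv2.imread(src)[v0:v1,u0:u1],None,fx=f,fy=f,interpolation=cv2.INTER_CUBIC)
    def poly(pts,c):
        q=(np.array([proj(cam,X) for X in pts])-[u0,v0]+.5)*f-.5; cv2.polylines(a,[(q*16).round().astype(int)],1,c,1,cv2.LINE_AA,4)
    for z,c in((.010,(255,0,255)),):
        poly([p+E@np.array([y+dy,x+dx,zc-z]) for x,y in((-.11,-.075),(.11,-.075),(.11,.075),(-.11,.075))],c)
    c,s_=np.cos(box[2]),np.sin(box[2])
    for x0,x1,yy in((-.137,.118,.087),(-.102,.102,.077)):
        poly([[box[0]+c*x-s_*y,box[1]+s_*x+c*y,.068] for x,y in((x0,-yy),(x1,-yy),(x1,yy),(x0,yy))],(255,255,0))
    cv2.imwrite(out,a)
E
python3 - <<'E'
from h import *
overlay('pics/top5.png','top','pics/o1.png',135,155,250,275,5)
overlay('pics/side5.png','side','pics/o2.png',170,150,300,280,4.5)
E
```

```text
(no output)
```

View pics/o1.png

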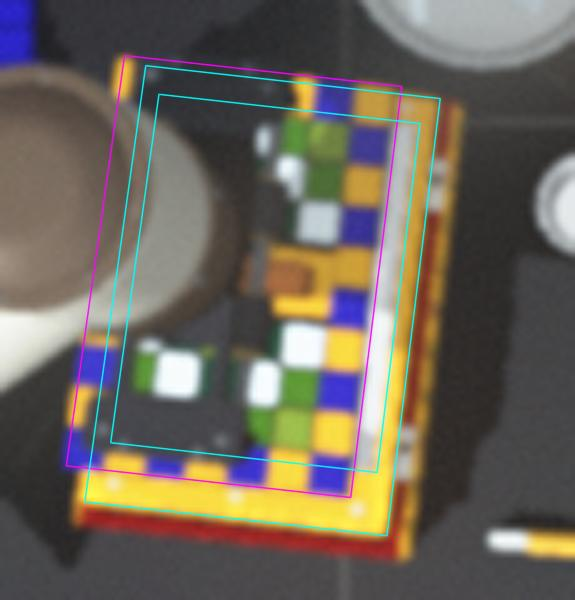

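View pics/o2.png

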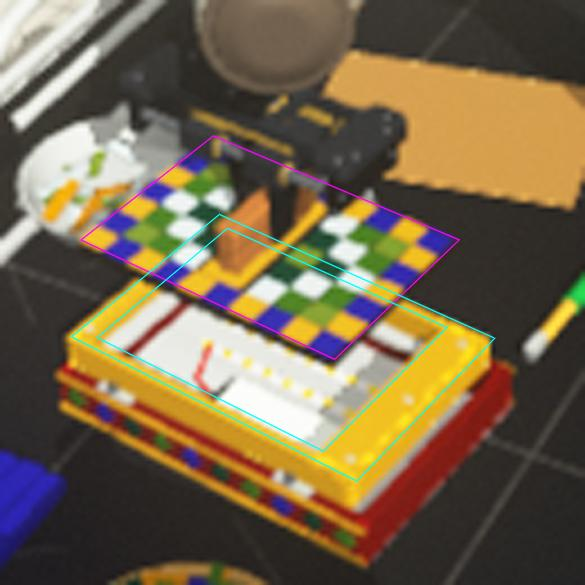

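```bash
cat >> h.py <<'E'
def prof(src,cam,zc=.0005,zf=.010):
    s=r.sense();p=np.array(s['tcp_pos']);E=np.array(s['ee_rot'])
    im=cv2.imread(src).astype(np.float32); D=np.arange(-9,9.01,.5)/1000
    def g(x,y):
        # cover coords -> tool: tool x=-y, tool y=-x
        q=proj(cam,p+E@np.array([-y,-x,zc-zf])); return cv2.getRectSubPix(im,(1,1),tuple(map(float,q)))[0,0]
    for name,ax,v,ts in(('right y=-75',1,-.075,np.arange(-.1,.101,.01)),('left y=75',1,.075,np.arange(-.1,.101,.01)),('near x=-110',0,-.11,np.arange(-.07,.071,.01)),('far x=110',0,.11,np.arange(-.07,.071,.01))):
        o=[]
        for t in ts:
            pr=np.array([g(t,v+d) if ax else g(v+d,t) for d in D]); gr=np.linalg.norm(np.gradient(pr,axis=0),axis=1); gr=np.convolve(gr,np.ones(3)/3,'same');gr[:2]=gr[-2:]=0
            i=gr.argmax();w=slice(max(i-5,0),i+6);o.append((D[w]*gr[w]).sum()/gr[w].sum()*1000)
        print(cam,name,np.round(o,1),'med %.1f'%np.median(o))
E
python3 - <<'E'
from h import *
prof('pics/top5.png','top');prof('pics/side5.png','side')
E
```

```text
top right y=-75 [ 1.8 -0.   1.7  0.2  1.1  0.4  1.6  2.6  1.3  2.3  2.4  2.4  2.7  2.1
  2.8  1.6  2.4  1.6  2.4  0.4 -0.2] med 1.7
top left y=75 [ 2.2  1.5  2.8  3.2  2.5  1.2  2.5  3.6  2.4 -6.5 -6.7 -7.2  7.3  5.
 -5.1 -7.2 -6.3 -0.3  7.  -5.5  3.7] med 2.2
top near x=-110 [ 0.4 -0.3 -1.  -5.2 -1.2  0.4 -0.4  7.1  7.1  0.7  0.2  6.9  7.1 -0.4
 -1.6] med 0.2
top far x=110 [-2.2 -0.6 -1.4 -1.2 -1.8 -0.2 -0.8 -4.9  4.8  3.9  4.7 -4.3  3.3 -5.8
 -1.9] med -1.2
side right y=-75 [ 0.4  0.3  1.6 -0.8  1.9  0.2  0.9 -7.2  6.9  7.2  7.1 -6.5 -2.3  0.2
 -5.4 -7.  -7.  -6.9  1.7  0.7 -4.9] med 0.2
side left y=75 [6.4 7.2 7.2 6.9 7.  7.1 7.  2.1 6.9 7.1 7.2 2.5 7.  6.9 7.1 2.7 3.5 0.2
 2.8 2.6 3.3] med 6.9
side near x=-110 [ 3.8  2.4  2.3  2.   1.5  1.6  1.4  1.8 -4.4 -4.2 -3.8  0.1  0.8 -4.
 -4.5] med 1.4
side far x=110 [-3.5 -7.2  2.7  2.4  1.9  1.4  1.2  0.3  7.   1.2  0.2  1.2 -0.1  6.9
  1.1] med 1.2
```

```bash
cat >> h.py <<'E'
C=np.array([.5465,.1847,0]);EX=np.array([.9925,-.1222,0]);EY=np.array([.1222,.9925,0]);ZC=-.0005
def tgt(ox,oy,oz,tilt,yaw=-7.02):
    R=toolR(yaw,tilt); O=C+EX*ox/1000+EY*oy/1000+np.array([0,0,oz/1000]); row(O-R@np.array([0,0,ZC]),R); st()
def st():
    s=r.sense();E=np.array(s['ee_rot']);O=s['tcp_pos']+E@np.array([0,0,ZC]);d=O-C
    cx=-E[:,1]; F=s['wrist_force']
    tilt=np.degrees(np.arcsin(cx[2]));ox,oy,oz=d@EX*1000,d@EY*1000,O[2]*1000
    th=np.radians(tilt)
    print('O %.1f %.1f %.1f tilt %.2f yaw %.2f roll %.2f | zB %.1f Ux %.1f farx %.1f farz %.1f| Fbox %.1f %.1f %.1f'%(ox,oy,oz,tilt,np.degrees(np.arctan2(cx[1],cx[0])),np.degrees(np.arcsin(E[2,0])),oz-110*np.sin(th),ox-110*np.cos(th)-10*np.sin(th),ox+110*np.cos(th),oz+110*np.sin(th),F@EX,F@EY,F[2]))
E
python3 -c "
from h import *
tgt(13,-1,97,9)"
```

```text
t 8.9333 tcp [0.5443 0.1859 0.1477] row [0.0063, -0.0522, 0.1703, 0.0514, -0.0, 0.0001] F [-0.32 -0.48 -4.01] M [-0.    0.05 -0.02] g 0.201
O -2.3 0.9 148.2 tilt -0.26 yaw -7.00 roll 0.01 | zB 148.7 Ux -112.3 farx 107.7 farz 147.7| Fbox -0.3 -0.5 -4.0
```

```bash
python3 -m creep '[[0,0.003,-0.03,0.04,0.02,0,0],[0,0.006,-0.052,0.08,0.04,0,0],[0,0.006,-0.052,0.13,0.051,0,0],[0,0.006,-0.052,0.17,0.051,0,0],[0,0.006,-0.052,0.17,0.051,0,0]]'; python3 -m creep '[[0,0,0,0,0,0,0],[0,0,0,0,0,0,0]]'; python3 - <<'E'
from h import *
for c in('top','side'): cv2.imwrite(f'pics/{c}6.png',r.capture(c))
tgt(13,-1,70,9)
prof('pics/top6.png','top',ZC);prof('pics/side6.png','side',ZC)
overlay('pics/top6.png','top','pics/o1.png',135,155,250,275,5,ZC)
overlay('pics/side6.png','side','pics/o2.png',170,150,300,280,4.5,ZC)
E
```

```text
time_s: 9.35
tcp_pos: [0.5564, 0.1787, 0.0933]
ee_rot: [[-0.125, -0.981, 0.147], [-0.992, 0.123, -0.024], [0.005, -0.149, -0.989]]
wrist_force: [-0.4, -0.9, -3.3]
gripper_width: 0.209
time_s: 9.52
tcp_pos: [0.5566, 0.1775, 0.0935]
ee_rot: [[-0.127, -0.981, 0.146], [-0.992, 0.124, -0.024], [0.006, -0.148, -0.989]]
wrist_force: [0.5, -0.0, -3.7]
gripper_width: 0.204
t 9.6167 tcp [0.5573 0.1785 0.0943] row [-0.0131, 0.0072, 0.0824, 0.002, -0.0015, -0.0009] F [ 0.6  -0.71 -2.57] M [ 0.11  0.57 -0.01] g 0.203
O 11.4 -4.8 94.8 tilt 8.63 yaw -7.19 roll 0.23 | zB 78.3 Ux -98.8 farx 120.2 farz 111.3| Fbox 0.7 -0.6 -2.6
top right y=-75 [-0.3 -1.9 -0.6 -7.2 -1.4 -1.5  0.8 -0.8 -2.2 -1.3 -3.  -7.2 -3.1 -1.8
 -1.8 -7.1 -7.  -1.  -2.2 -2.7  0.2] med -1.8
top left y=75 [-6.9  4.3 -0.4 -6.9 -1.4 -0.2 -4.4  4.8 -7.4 -6.4  6.5  3.3  1.8  5.2
  0.5  6.9  7.1 -1.7 -3.3  7.   6.8] med 0.5
top near x=-110 [-0.8  0.7 -3.7 -4.6 -0.6 -6.3 -7.1 -6.9 -7.  -7.  -6.9 -7.1 -6.9 -6.8
  2.4] med -6.8
top far x=110 [-1.1 -1.3 -2.3 -1.  -0.1 -0.5 -1.4 -0.2 -1.4 -0.  -0.7 -1.3 -0.4 -0.8
 -0.1] med -0.8
side right y=-75 [-0.4  1.   0.4  0.   1.4  0.1  6.6  6.  -4.4  7.  -2.6  7.5 -2.2 -0.7
 -1.7  3.8  6.6 -1.7 -1.2 -0.9 -1.1] med 0.0
side left y=75 [6.5 6.7 6.4 6.7 6.9 6.2 6.  6.9 6.9 6.9 7.2 6.9 7.1 1.6 6.9 6.9 1.6 6.1
 2.  1.1 2.5] med 6.7
side near x=-110 [ 2.3 -2.1  3.7  2.6 -2.8 -2.1  2.7  1.9  1.9 -2.7 -2.4  1.7  2.1 -2.5
 -3. ] med 1.7
side far x=110 [-0.7  0.  -1.9  1.  -2.   0.5 -1.   0.4 -0.1  0.8  0.8  1.9  7.1  2.1
  2. ] med 0.5
```

View pics/o1.png

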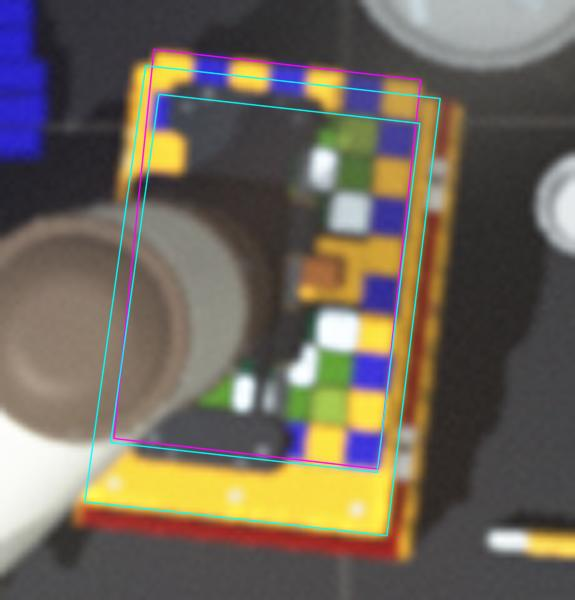

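View pics/o2.png

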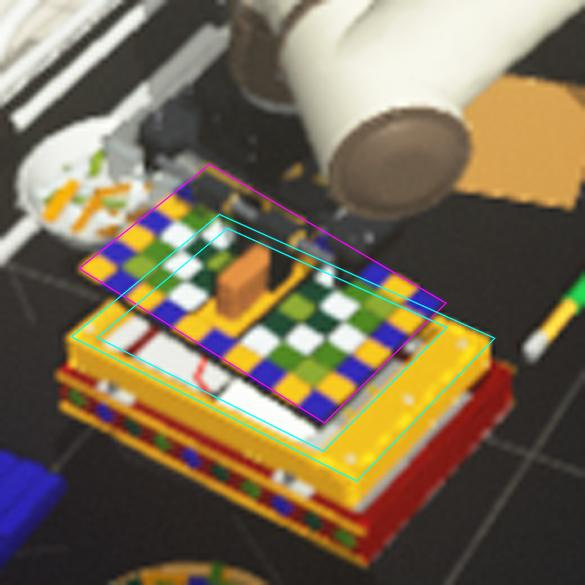

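```bash
python3 -m creep '[[0,-0.008,0.006,0.01,0.002,-0.0015,-0.0009],[0,-0.014,0.007,0.02,0.002,-0.0015,-0.0009],[0,-0.014,0.007,0.03,0.002,-0.0015,-0.0009],[0,-0.014,0.007,0.03,0.002,-0.0015,-0.0009]]'; python3 -c "
from h import *
tgt(13,-0.5,65,9)"
```

```text
time_s: 9.95
tcp_pos: [0.5567, 0.1826, 0.0843]
ee_rot: [[-0.122, -0.98, 0.154], [-0.993, 0.121, -0.02], [0.001, -0.155, -0.988]]
wrist_force: [0.8, -0.3, -3.9]
gripper_width: 0.209
t 9.95 tcp [0.5567 0.1826 0.0843] row [-0.001, 0.0015, 0.0666, 0.0004, -0.0002, 0.0001] F [ 0.76 -0.27 -3.95] M [0.03 0.64 0.04] g 0.209
O 10.3 -0.8 84.8 tilt 8.93 yaw -7.01 roll 0.04 | zB 67.7 Ux -99.9 farx 119.0 farz 101.9| Fbox 0.8 -0.2 -3.9
```

```bash
python3 -m creep '[[0,0,-0.003,0.012,0,0,0],[0,0,-0.003,0.024,0,0,0],[0,0,-0.002,0.036,0,0,0],[0,0,0,0.04,0,0,0],[0,0,0,0.04,0,0,0]]'; python3 - <<'E'
from h import *
for c in('top','side'): cv2.imwrite(f'pics/{c}7.png',r.capture(c))
tgt(13,-0.5,65.2,9)
prof('pics/top7.png','top',ZC)
overlay('pics/top7.png','top','pics/o1.png',135,155,250,275,5,ZC)
overlay('pics/side7.png','side','pics/o2.png',170,150,300,280,4.5,ZC)
E
```

```text
time_s: 10.37
tcp_pos: [0.5591, 0.1831, 0.0723]
ee_rot: [[-0.122, -0.98, 0.155], [-0.993, 0.12, -0.019], [-0.0, -0.156, -0.988]]
wrist_force: [0.5, 1.6, -4.8]
gripper_width: 0.201
t 10.4667 tcp [0.559  0.1831 0.0725] row [0.0014, 0.0026, 0.0259, 0.0001, 0.0002, 0.0001] F [ 2.5   3.03 -4.61] M [1.   0.21 0.04] g 0.202
O 12.6 -0.1 73.0 tilt 8.98 yaw -7.00 roll -0.03 | zB 55.8 Ux -97.7 farx 121.2 farz 90.2| Fbox 2.1 3.3 -4.6
top right y=-75 [ 1.1 -0.7 -7.2  1.6 -0.1  0.3  2.1  2.8 -1.4 -0.4 -2.7  1.2 -1.   0.2
 -1.3  3.  -2.3 -1.  -0.6 -2.8  2.5] med -0.4
top left y=75 [-6.5 -5.7 -7.  -6.4 -3.4 -5.5  1.8  5.4 -5.8 -6.3 -7.  -7.2  5.7  5.2
 -1.7  6.9  7.1 -1.4 -1.2  7.   6.9] med -1.7
top near x=-110 [-0.9 -1.9 -6.   1.5 -3.  -6.2 -7.  -7.  -6.9 -7.1 -6.9 -6.9 -7.  -6.9
 -2. ] med -6.9
top far x=110 [-1.2  0.2 -0.5 -1.3 -0.3  1.3 -1.4 -0.4 -1.5  0.1  0.1  0.7 -0.5  0.9
  0.4] med -0.3
```

View pics/o1.png

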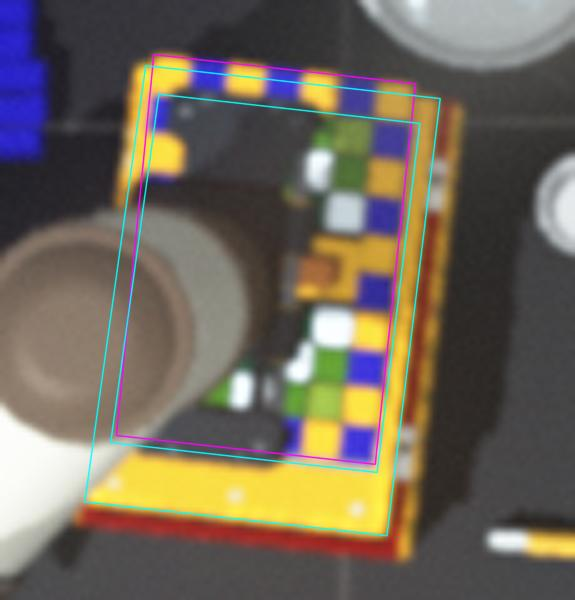

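View pics/o2.png

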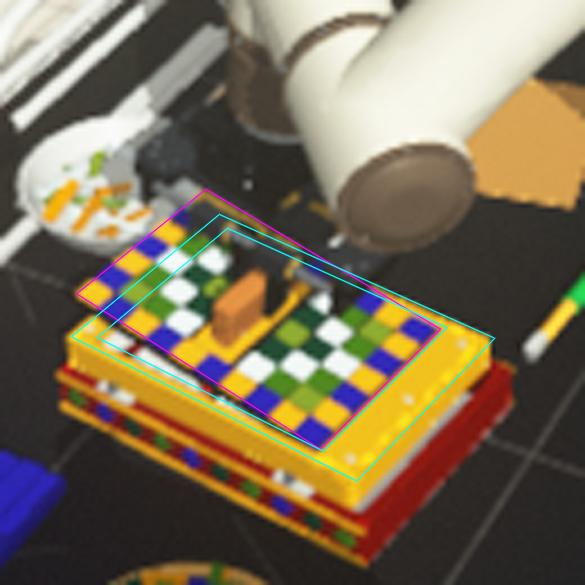

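```bash
python3 -m creep '[[0,-0.007,0,0,0,0,0],[0,-0.007,0,0,0,0,0],[0,-0.007,0,0,0,0,0]]'; python3 -c "
from h import *
tgt(13,2,65.2,9)"
```

```text
time_s: 10.72
tcp_pos: [0.5587, 0.1845, 0.0722]
ee_rot: [[-0.122, -0.981, 0.154], [-0.993, 0.12, -0.02], [0.001, -0.155, -0.988]]
wrist_force: [0.7, -0.3, -3.5]
gripper_width: 0.204
t 10.7167 tcp [0.5587 0.1845 0.0722] row [-0.0023, 0.0008, 0.0253, 0.0005, -0.0003, 0.0001] F [ 0.67 -0.28 -3.47] M [ 0.11  0.63 -0.  ] g 0.204
O 12.1 1.3 72.7 tilt 8.91 yaw -7.00 roll 0.05 | zB 55.7 Ux -98.2 farx 120.7 farz 89.8| Fbox 0.7 -0.2 -3.5
```

```bash
python3 -m creep '[[0,-0.0023,0,0.008,0,0,0],[0,-0.0023,0,0.016,0,0,0],[0,-0.0023,0,0.024,0,0,0],[0,-0.0023,0,0.0245,0,0,0],[0,-0.0023,0,0.0245,0,0,0]]'; python3 -c "
from h import *
tgt(0,2,65.2,9)"
```

```text
time_s: 11.13
tcp_pos: [0.5597, 0.1848, 0.0646]
ee_rot: [[-0.122, -0.981, 0.153], [-0.993, 0.12, -0.02], [0.001, -0.154, -0.988]]
wrist_force: [0.7, -0.5, -3.5]
gripper_width: 0.204
t 11.1333 tcp [0.5597 0.1848 0.0646] row [-0.0008, 0.0428, -0.0071, 0.0007, -0.0005, 0.0001] F [ 0.66 -0.49 -3.47] M [0.1  0.5  0.04] g 0.204
O 13.0 1.8 65.1 tilt 8.88 yaw -7.00 roll 0.09 | zB 48.1 Ux -97.2 farx 121.7 farz 82.1| Fbox 0.7 -0.4 -3.5
```

```bash
python3 -m creep '[[0,0,0.008,-0.0013,0,0,0],[0,0,0.016,-0.0026,0,0,0],[0,0,0.022,-0.0035,0,0,0],[0,0,0.022,-0.0035,0,0,0]]'; python3 -c "
from h import *
tgt(0,2,65,9)"
```

```text
time_s: 11.47
tcp_pos: [0.5525, 0.1856, 0.0646]
ee_rot: [[-0.122, -0.981, 0.153], [-0.993, 0.12, -0.02], [0.002, -0.154, -0.988]]
wrist_force: [-0.3, -0.4, -4.3]
gripper_width: 0.208
t 11.4667 tcp [0.5525 0.1856 0.0646] row [-0.0013, 0.0192, -0.0025, 0.0008, -0.0005, 0.0002] F [-0.28 -0.43 -4.32] M [ 0.05  0.63 -0.  ] g 0.208
O 5.8 1.6 65.1 tilt 8.86 yaw -6.98 roll 0.10 | zB 48.2 Ux -104.4 farx 114.5 farz 82.1| Fbox -0.2 -0.5 -4.3
```

```bash
python3 -m creep '[[0,-0.001,0.008,-0.0013,0,0,0],[0,-0.001,0.016,-0.0026,0,0,0],[0,-0.001,0.02,-0.0032,0,0,0],[0,-0.001,0.02,-0.0032,0,0,0]]'; python3 -c "
from h import *
tgt(-5,2,65,9)"
```

```text
time_s: 11.8
tcp_pos: [0.5472, 0.1869, 0.0652]
ee_rot: [[-0.121, -0.981, 0.154], [-0.993, 0.12, -0.02], [0.001, -0.156, -0.988]]
wrist_force: [2.8, -0.9, -3.1]
gripper_width: 0.205
t 11.8 tcp [0.5472 0.1869 0.0652] row [0.001, 0.0179, -0.0006, 0.0003, -0.0002, 0.0004] F [ 2.82 -0.88 -3.13] M [-0.45 -0.63 -0.  ] g 0.205
O 0.3 2.3 65.7 tilt 8.95 yaw -6.95 roll 0.05 | zB 48.5 Ux -109.9 farx 109.0 farz 82.8| Fbox 2.9 -0.5 -3.1
```

```bash
python3 -m creep '[[0,0.001,0.007,-0.0007,0,0,0],[0,0.001,0.014,-0.001,0,0,0],[0,0.001,0.017,-0.001,0,0,0],[0,0.001,0.017,-0.001,0,0,0]]'; python3 -c "
from h import *
tgt(-8,2,65,9)"
```

```text
time_s: 12.13
tcp_pos: [0.5437, 0.1876, 0.0657]
ee_rot: [[-0.12, -0.98, 0.158], [-0.993, 0.119, -0.019], [-0.001, -0.159, -0.987]]
wrist_force: [6.1, -4.0, -4.7]
gripper_width: 0.207
t 12.1333 tcp [0.5437 0.1876 0.0657] row [0.0017, 0.0165, 0.0013, -0.0007, 0.0003, 0.0006] F [ 6.11 -3.96 -4.65] M [-1.09 -1.66 -0.09] g 0.207
O -3.2 2.5 66.2 tilt 9.13 yaw -6.91 roll -0.03 | zB 48.7 Ux -113.4 farx 105.4 farz 83.6| Fbox 6.5 -3.2 -4.7
```

```bash
python3 -m creep '[[0,0.005,0.006,0.002,0,0,0.0004],[0,0.005,0.012,0.0015,-0.001,0,0.0006],[0,0.005,0.012,0.0015,-0.001,0,0.0006]]'; python3 -c "
from h import *
tgt(-8,1.2,65,9)"
```

```text
time_s: 12.38
tcp_pos: [0.5426, 0.1876, 0.066]
ee_rot: [[-0.121, -0.98, 0.159], [-0.993, 0.12, -0.015], [-0.004, -0.16, -0.987]]
wrist_force: [7.9, -2.5, -4.7]
gripper_width: 0.201
t 12.3833 tcp [0.5426 0.1876 0.066 ] row [0.0041, 0.0129, 0.003, -0.0012, 0.0013, 0.0003] F [ 7.92 -2.49 -4.74] M [-0.86 -2.04 -0.03] g 0.201
O -4.3 2.4 66.5 tilt 9.22 yaw -6.97 roll -0.23 | zB 48.9 Ux -114.5 farx 104.3 farz 84.1| Fbox 8.2 -1.5 -4.7
```

```bash
python3 -m creep '[[0,0.006,0.008,0.003,-0.001,0.001,0],[0,0.006,0.013,0.003,-0.0015,0.001,0],[0,0.006,0.016,0.003,-0.0015,0.001,0],[0,0.006,0.016,0.003,-0.0015,0.001,0],[0,0.006,0.016,0.003,-0.0015,0.001,0]]'; python3 -c "
from h import *
tgt(-8,1.2,65,9)"
```

```text
time_s: 12.8
tcp_pos: [0.5412, 0.1879, 0.0662]
ee_rot: [[-0.119, -0.98, 0.161], [-0.993, 0.119, -0.015], [-0.005, -0.162, -0.987]]
wrist_force: [9.5, -2.6, -4.3]
gripper_width: 0.203
t 12.8 tcp [0.5412 0.1879 0.0662] row [0.0045, 0.0082, 0.0044, -0.0017, 0.0017, 0.0006] F [ 9.47 -2.62 -4.25] M [-0.97 -2.45 -0.08] g 0.203
O -5.8 2.6 66.7 tilt 9.30 yaw -6.91 roll -0.28 | zB 48.9 Ux -116.0 farx 102.8 farz 84.5| Fbox 9.7 -1.4 -4.3
```

```bash
python3 -m creep '[[0,0.008,0.012,0.005,-0.002,0.0015,0],[0,0.01,0.018,0.007,-0.003,0.0015,0],[0,0.01,0.02,0.007,-0.003,0.0015,0],[0,0.01,0.02,0.007,-0.003,0.0015,0],[0,0.01,0.02,0.007,-0.003,0.0015,0]]'; python3 -c "
from h import *
tgt(-8,1.2,65,9)"
```

```text
time_s: 13.22
tcp_pos: [0.5399, 0.1881, 0.066]
ee_rot: [[-0.118, -0.98, 0.16], [-0.993, 0.118, -0.013], [-0.006, -0.161, -0.987]]
wrist_force: [10.4, -2.4, -2.5]
gripper_width: 0.206
t 13.2167 tcp [0.5399 0.1881 0.066 ] row [0.0045, 0.0041, 0.0042, -0.0014, 0.0022, 0.001] F [10.43 -2.38 -2.53] M [-0.81 -2.83 -0.11] g 0.206
O -7.0 2.5 66.5 tilt 9.26 yaw -6.84 roll -0.36 | zB 48.8 Ux -117.2 farx 101.6 farz 84.2| Fbox 10.6 -1.1 -2.5
```

```bash
python3 -m creep '[[0,0.008,0.012,0.005,-0.002,0.003,0.001],[0,0.01,0.02,0.007,-0.003,0.004,0.002],[0,0.01,0.026,0.007,-0.003,0.004,0.002],[0,0.01,0.026,0.007,-0.003,0.004,0.002],[0,0.01,0.026,0.007,-0.003,0.004,0.002]]'; python3 -c "
from h import *
tgt(-9,1.2,65,9)"
```

```text
time_s: 13.63
tcp_pos: [0.5375, 0.1883, 0.0659]
ee_rot: [[-0.123, -0.979, 0.16], [-0.992, 0.122, -0.019], [-0.001, -0.161, -0.987]]
wrist_force: [12.6, -4.1, -0.4]
gripper_width: 0.205
t 13.6333 tcp [0.5375 0.1883 0.0659] row [0.0042, -0.0006, 0.0049, -0.0015, 0.0003, -0.0003] F [12.61 -4.12 -0.42] M [-1.38 -3.51 -0.  ] g 0.205
O -9.4 2.5 66.4 tilt 9.28 yaw -7.07 roll -0.05 | zB 48.7 Ux -119.6 farx 99.1 farz 84.1| Fbox 13.0 -2.6 -0.4
```

```bash
python3 -m creep '[[0,0.01,0.012,0.005,-0.002,0.0005,0],[0,0.013,0.018,0.006,-0.003,0.0005,0],[0,0.013,0.02,0.006,-0.003,0.0005,0],[0,0.013,0.02,0.006,-0.003,0.0005,0]]'; python3 -c "
from h import *
tgt(-9,1.2,65,9)"
```

```text
time_s: 13.97
tcp_pos: [0.5374, 0.1883, 0.0666]
ee_rot: [[-0.12, -0.979, 0.162], [-0.993, 0.12, -0.012], [-0.007, -0.163, -0.987]]
wrist_force: [13.3, -2.8, -3.2]
gripper_width: 0.203
t 13.9667 tcp [0.5374 0.1883 0.0666] row [0.0043, -0.0008, 0.0072, -0.002, 0.0024, 0.0003] F [13.26 -2.84 -3.15] M [-0.94 -3.68 -0.09] g 0.203
O -9.6 2.5 67.1 tilt 9.37 yaw -6.97 roll -0.42 | zB 49.2 Ux -119.7 farx 99.0 farz 85.0| Fbox 13.5 -1.2 -3.2
```

```bash
python3 -m creep '[[0,0.01,0.018,0.008,-0.005,0.002,0],[0,0.012,0.021,0.015,-0.01,0.003,0],[0,0.012,0.022,0.022,-0.016,0.003,0],[0,0.012,0.022,0.03,-0.022,0.003,0],[0,0.012,0.022,0.03,-0.022,0.003,0]]'; python3 -c "
from h import *
tgt(-9.5,1.2,58,5.5)"
```

```text
time_s: 14.38
tcp_pos: [0.5387, 0.1882, 0.0599]
ee_rot: [[-0.119, -0.987, 0.105], [-0.993, 0.119, -0.007], [-0.005, -0.105, -0.994]]
wrist_force: [12.4, -3.7, -0.7]
gripper_width: 0.203
t 14.3833 tcp [0.5387 0.1882 0.0599] row [0.0046, 0.0052, 0.0073, -0.003, 0.0018, 0.0007] F [12.42 -3.68 -0.69] M [-1.   -3.31 -0.12] g 0.203
O -8.2 2.6 60.4 tilt 6.05 yaw -6.89 roll -0.31 | zB 48.8 Ux -118.6 farx 101.2 farz 71.9| Fbox 12.8 -2.1 -0.7
```

```bash
python3 -m creep '[[0,0.012,0.02,0.008,-0.002,0.003,0.001],[0,0.014,0.026,0.01,-0.003,0.004,0.001],[0,0.014,0.028,0.01,-0.003,0.004,0.001],[0,0.014,0.028,0.01,-0.003,0.004,0.001]]'; python3 -c "
from h import *
tgt(-9.5,1.2,55,4)"
```

```text
time_s: 14.72
tcp_pos: [0.5374, 0.1883, 0.0602]
ee_rot: [[-0.121, -0.987, 0.109], [-0.993, 0.12, -0.011], [-0.002, -0.11, -0.994]]
wrist_force: [14.2, -2.9, 1.5]
gripper_width: 0.204
t 14.7167 tcp [0.5374 0.1883 0.0602] row [0.0042, 0.0021, 0.0189, -0.0127, 0.0007, 0.0004] F [14.18 -2.9   1.45] M [-0.99 -3.62 -0.06] g 0.204
O -9.5 2.5 60.7 tilt 6.29 yaw -6.94 roll -0.11 | zB 48.7 Ux -120.0 farx 99.8 farz 72.8| Fbox 14.4 -1.1 1.5
```

```bash
python3 -m creep '[[0,0.012,0.024,0.01,-0.005,0.002,0.0005],[0,0.014,0.027,0.018,-0.009,0.002,0.0005],[0,0.014,0.028,0.025,-0.014,0.002,0.0005],[0,0.014,0.028,0.032,-0.018,0.002,0.0005],[0,0.014,0.028,0.032,-0.018,0.002,0.0005]]'; python3 -c "
from h import *
tgt(-9.8,1.2,53,3)"
```

```text
time_s: 15.13
tcp_pos: [0.538, 0.1883, 0.0541]
ee_rot: [[-0.12, -0.99, 0.068], [-0.993, 0.12, -0.003], [-0.005, -0.068, -0.998]]
wrist_force: [14.1, -2.9, 4.2]
gripper_width: 0.201
t 15.1333 tcp [0.538  0.1883 0.0541] row [0.0045, 0.0032, 0.0052, -0.005, 0.0016, 0.0006] F [14.14 -2.92  4.17] M [-0.85 -3.48 -0.05] g 0.201
O -8.9 2.5 54.6 tilt 3.90 yaw -6.92 roll -0.28 | zB 47.1 Ux -119.4 farx 100.8 farz 62.1| Fbox 14.4 -1.2 4.2
```

```bash
python3 -m creep '[[0,0.012,0.024,0.008,-0.005,0.002,0.0005],[0,0.014,0.029,0.015,-0.009,0.002,0.0005],[0,0.014,0.03,0.022,-0.013,0.002,0.0005],[0,0.014,0.03,0.027,-0.017,0.002,0.0005],[0,0.014,0.03,0.027,-0.017,0.002,0.0005]]'; python3 - <<'E'
from h import *
for c in('top','side'): cv2.imwrite(f'pics/{c}8.png',r.capture(c))
tgt(-9.8,1.2,47,0.5)
overlay('pics/top8.png','top','pics/o1.png',135,155,250,275,5,ZC)
overlay('pics/side8.png','side','pics/o2.png',170,150,300,280,4.5,ZC)
E
```

```text
time_s: 15.55
tcp_pos: [0.5377, 0.1884, 0.0497]
ee_rot: [[-0.12, -0.992, 0.031], [-0.993, 0.12, 0.004], [-0.008, -0.03, -1.0]]
wrist_force: [14.0, -3.2, 2.7]
gripper_width: 0.203
t 15.65 tcp [0.5377 0.1884 0.0499] row [0.0047, 0.0023, 0.0111, -0.0071, 0.0025, 0.0008] F [13.79 -3.03  3.02] M [-0.82 -3.57 -0.1 ] g 0.202
O -9.2 2.6 50.4 tilt 1.78 yaw -6.87 roll -0.45 | zB 46.9 Ux -119.5 farx 100.7 farz 53.8| Fbox 14.1 -1.3 3.0
```

View pics/o1.png

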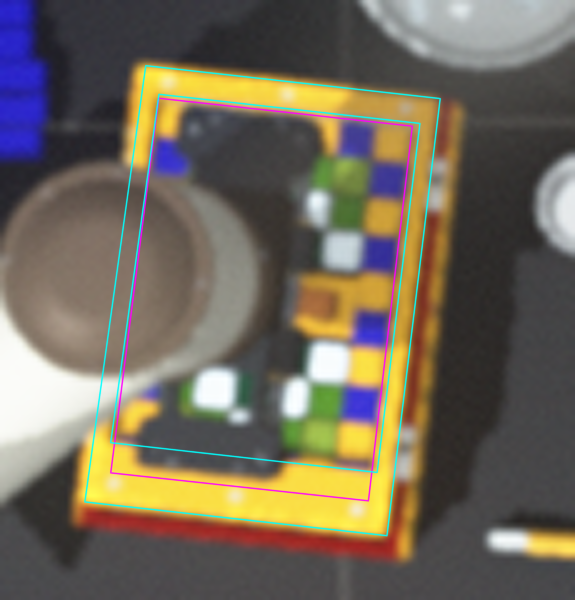

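View pics/o2.png

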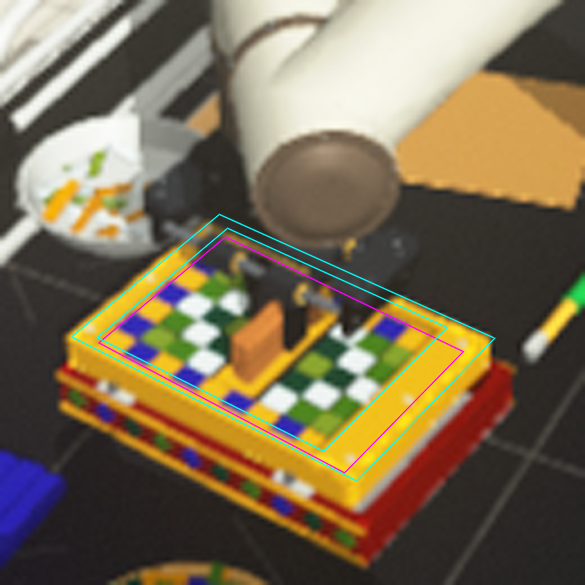

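```bash
python3 -m creep '[[0,0.01,0.024,0.008,-0.005,0.002,0.0005],[0,0.012,0.028,0.014,-0.009,0.003,0.0008],[0,0.012,0.028,0.018,-0.011,0.003,0.0008],[0,0.012,0.028,0.02,-0.012,0.003,0.0008],[0,0.012,0.028,0.02,-0.012,0.003,0.0008]]'; python3 -c "
from h import *
tgt(-5,1.2,46.5,0)"
```

```text
time_s: 16.07
tcp_pos: [0.5372, 0.1885, 0.0475]
ee_rot: [[-0.12, -0.993, 0.01], [-0.993, 0.12, 0.005], [-0.006, -0.009, -1.0]]
wrist_force: [13.0, -2.5, 1.9]
gripper_width: 0.207
t 16.0667 tcp [0.5372 0.1885 0.0475] row [0.0048, -0.0155, 0.005, -0.0028, 0.002, 0.0008] F [13.04 -2.54  1.93] M [-0.99 -3.56 -0.07] g 0.207
O -9.7 2.6 48.0 tilt 0.51 yaw -6.88 roll -0.36 | zB 47.0 Ux -119.7 farx 100.3 farz 49.0| Fbox 13.3 -0.9 1.9
```

```bash
python3 -m creep '[[0,0.008,0.01,0.006,-0.004,0.002,0.0008],[0,0.008,0.002,0.007,-0.005,0.003,0.0008],[0,0.008,-0.004,0.008,-0.005,0.003,0.0008],[0,0.008,-0.008,0.008,-0.005,0.003,0.0008]]'; python3 -c "
from h import *
tgt(0,1.2,46,0)"
```

```text
time_s: 16.4
tcp_pos: [0.5438, 0.1874, 0.047]
ee_rot: [[-0.122, -0.993, 0.002], [-0.993, 0.122, 0.002], [-0.002, -0.002, -1.0]]
wrist_force: [6.3, -1.1, -1.9]
gripper_width: 0.207
t 16.4 tcp [0.5438 0.1874 0.047 ] row [0.0038, -0.0101, 0.005, -0.0005, 0.0006, 0.0002] F [ 6.25 -1.09 -1.87] M [-0.11 -1.85 -0.02] g 0.207
O -3.0 2.3 47.5 tilt 0.09 yaw -6.98 roll -0.10 | zB 47.3 Ux -113.0 farx 107.0 farz 47.7| Fbox 6.3 -0.3 -1.9
```

```bash
python3 -m creep '[[0,0.004,-0.002,0.004,-0.0005,0.0006,0],[0,0.004,-0.004,0.006,-0.0005,0.0006,0],[0,0.004,-0.005,0.006,-0.0005,0.0006,0],[0,0.004,-0.005,0.006,-0.0005,0.0006,0]]'; python3 -c "
from h import *
tgt(0,1.2,46,0)"
```

```text
time_s: 16.73
tcp_pos: [0.5466, 0.1869, 0.0459]
ee_rot: [[-0.121, -0.993, 0.003], [-0.993, 0.121, 0.002], [-0.002, -0.003, -1.0]]
wrist_force: [5.3, 0.6, -1.5]
gripper_width: 0.205
t 16.7333 tcp [0.5466 0.1869 0.0459] row [0.0033, -0.0006, 0.0015, -0.001, 0.0007, 0.0003] F [ 5.27  0.56 -1.47] M [ 0.26 -1.22 -0.09] g 0.205
O -0.2 2.2 46.4 tilt 0.17 yaw -6.97 roll -0.12 | zB 46.1 Ux -110.2 farx 109.8 farz 46.8| Fbox 5.2 1.2 -1.5
```

```bash
python3 -m creep '[[0,0.002,-0.004,0.003,-0.001,0.0006,0],[0,0.002,-0.006,0.005,-0.001,0.0006,0],[0,0.002,-0.006,0.006,-0.001,0.0006,0],[0,0.002,-0.006,0.006,-0.001,0.0006,0]]'; python3 -c "
from h import *
tgt(0,1.2,46,0)"
```

```text
time_s: 17.07
tcp_pos: [0.5469, 0.1867, 0.0455]
ee_rot: [[-0.121, -0.993, -0.002], [-0.993, 0.121, 0.001], [-0.0, 0.002, -1.0]]
wrist_force: [-4.8, 2.7, 8.5]
gripper_width: 0.206
t 17.0667 tcp [0.5469 0.1867 0.0455] row [0.0027, 0.0005, -0.0, 0.0006, 0.0001, 0.0004] F [-4.76  2.73  8.52] M [ 1.    1.29 -0.03] g 0.206
O 0.1 2.0 46.0 tilt -0.11 yaw -6.95 roll -0.02 | zB 46.2 Ux -109.8 farx 110.1 farz 45.8| Fbox -5.1 2.1 8.5
```

```bash
python3 -m creep '[[0,0,0,0,0,0,0],[0,0,0,0,0,0,0]]'; python3 -m creep '[[0.5,0,0,0,0,0,0],[0.5,0,0,0,0,0,0],[0.5,0,0,0,0,0,0],[0.5,0,0,0,0,0,0],[0.5,0,0,0,0,0,0]]';python3 -c "
from h import *
st()"
```

```text
time_s: 17.23
tcp_pos: [0.5468, 0.1868, 0.0456]
ee_rot: [[-0.121, -0.993, -0.002], [-0.993, 0.121, 0.001], [-0.0, 0.002, -1.0]]
wrist_force: [1.8, 0.5, 0.7]
gripper_width: 0.205
time_s: 17.65
tcp_pos: [0.5463, 0.1865, 0.0453]
ee_rot: [[-0.121, -0.993, -0.003], [-0.993, 0.121, 0.0], [0.0, 0.003, -1.0]]
wrist_force: [-1.0, 0.5, -1.1]
gripper_width: 0.464
O -0.4 1.7 45.8 tilt -0.16 yaw -6.93 roll 0.02 | zB 46.1 Ux -110.4 farx 109.6 farz 45.5| Fbox -1.1 0.4 -1.1
```

Retreat straight up, then move the arm aside and look.

```bash
python3 -m creep '[[0.6,0,0,-0.04,0,0,0],[0.6,0,0,-0.12,0,0,0],[0.6,0,0,-0.25,0,0,0],[0.6,0,0,-0.38,0,0,0],[0.6,0,0,-0.5,0,0,0]]'; python3 -m creep '[[0.6,0.13,0,-0.1,0,0,0],[0.6,0.26,0,-0.1,0,0,0],[0.6,0.39,0,-0.1,0,0,0],[0.6,0.52,0,-0.1,0,0,0],[0.6,0.65,0,-0.1,0,0,0]]'; python3 -m creep '[[0.6,0.13,0,0,0,0,0],[0.6,0.26,0,0,0,0,0],[0.6,0.39,0,0,0,0,0],[0.6,0.39,0,0,0,0,0],[0.6,0.39,0,0,0,0,0]]';python3 - <<'E'
from h import *
for c in('top','side'): cv2.imwrite(f'pics/{c}9.png',r.capture(c))
a=cv2.imread('pics/top9.png')[150:275,135:255];b=cv2.imread('pics/side9.png')[170:295,170:300]
cv2.imwrite('pics/m9.png',np.hstack([cv2.resize(a,(384,400),interpolation=2),cv2.resize(b,(416,400),interpolation=2)]))
E
```

```text
time_s: 18.07
tcp_pos: [0.5465, 0.1862, 0.1972]
ee_rot: [[-0.121, -0.993, -0.003], [-0.993, 0.121, -0.0], [0.001, 0.003, -1.0]]
wrist_force: [1.6, 0.5, 0.0]
gripper_width: 0.596
time_s: 18.48
tcp_pos: [0.5221, -0.0091, 0.2278]
ee_rot: [[-0.12, -0.993, -0.003], [-0.993, 0.12, -0.0], [0.0, 0.003, -1.0]]
wrist_force: [0.4, -0.0, -0.6]
gripper_width: 0.598
time_s: 18.9
tcp_pos: [0.5072, -0.1271, 0.2276]
ee_rot: [[-0.124, -0.992, -0.004], [-0.992, 0.124, 0.0], [0.0, 0.004, -1.0]]
wrist_force: [0.3, 0.8, -0.5]
gripper_width: 0.603
```

View pics/m9.png

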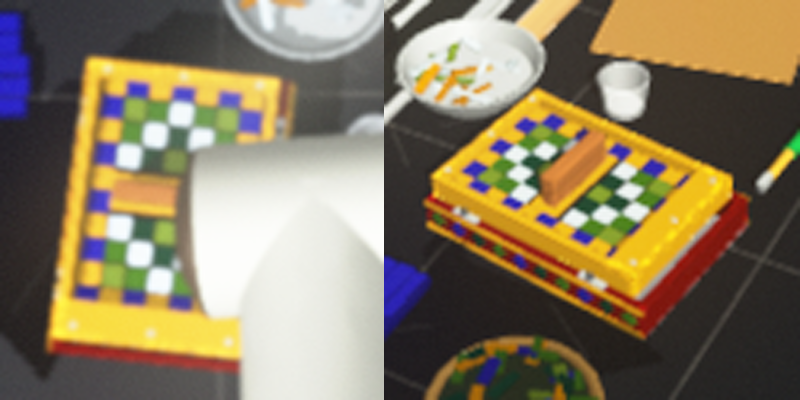

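View pics/side9.png

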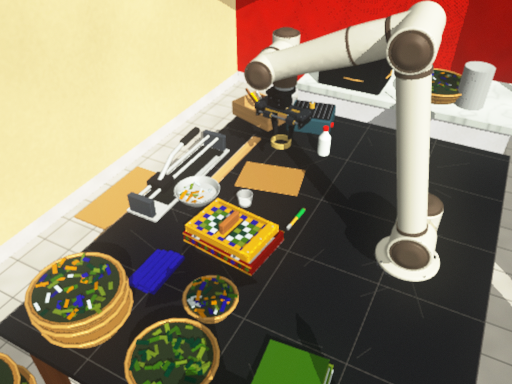

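```bash
python3 - <<'E'
from h import *
# grip top end-face edges & tile seams: overlay predicted tile grid and grip at home pose
O=C+EX*0+EY*.0022
for cam,u0,v0,u1,v1,f in(('top',140,155,245,270,5),('side',175,180,295,280,5)):
    im=cv2.imread(f'pics/{cam}9.png');a=cv2.resize(im[v0:v1,u0:u1],None,fx=f,fy=f,interpolation=cv2.INTER_CUBIC)
    def ln(p,q,c):
        P=[(proj(cam,O+EX*x+EY*y+np.array([0,0,.046+z]))-[u0,v0]+.5)*f-.5 for x,y,z in(p,q)]
        cv2.line(a,*[tuple(map(int,t.round())) for t in P],c,1,cv2.LINE_AA)
    for i in range(1,10): ln((-.11+.022*i,-.075,.01),(-.11+.022*i,.075,.01),(255,0,255))
    s=[(x,y,.048) for x,y in((-.009,-.045),(.009,-.045),(.009,.045),(-.009,.045))]
    for i in range(4): ln(s[i],s[(i+1)%4],(0,0,255))
    cv2.imwrite(f'pics/e_{cam}.png',a)
a=cv2.imread('pics/e_top.png');b=cv2.imread('pics/e_side.png');print(a.shape,b.shape)
cv2.imwrite('pics/e.png',np.hstack([cv2.resize(a,(365,400)),cv2.resize(b,(435,362))[:400] if 0 else cv2.resize(b,(435,400))]))
E
```

```text
(575, 525, 3) (500, 600, 3)
```

View pics/e_side.png

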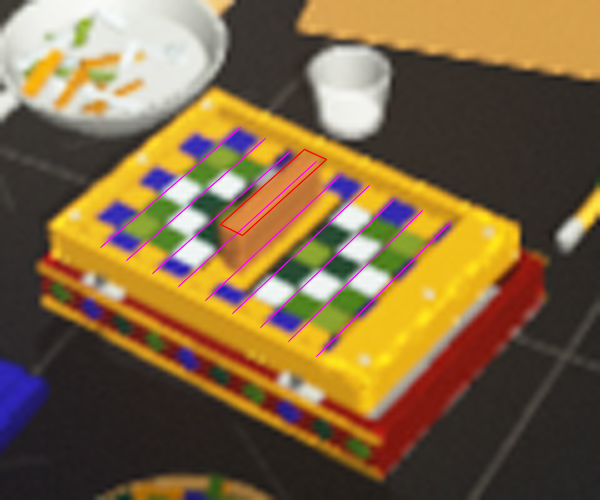

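View pics/e_top.png

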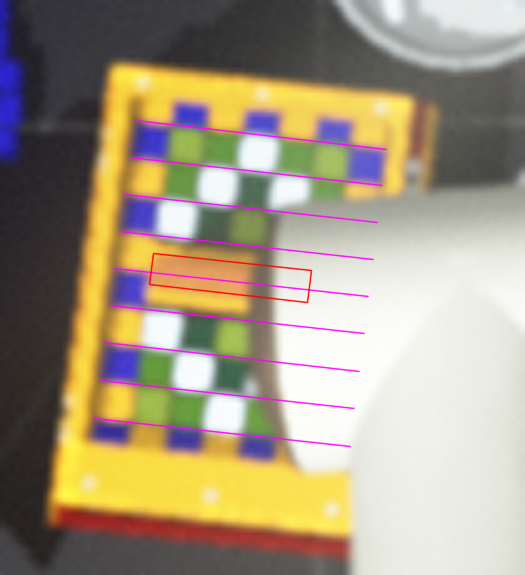

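```bash
python3 -c "
from h import *
print(r.finish_job()); print(r.sense()['time_s'])"
```

```text
the job is handed in; nothing more can be done
None
the job is handed in; nothing more can be done
```

The cover is in the box, lying flat under both lips and against the far end wall. The gripper has let go, and I handed the job in at about 19 s. `finish_job` gave no verdict.

**What I did**
- I tucked the near edge under the wide lip at about 9° of tilt and pushed the spring bar back to where its stop should be. The wrist force there was about 13–14 N.
- I lowered the far end past the narrow lip and eased the cover along until the far wall was felt, about 5 N.
- I pressed it down with about 12 N, then opened the gripper and moved away. The highest force I saw at the wrist was about 15 N.

**Last checks**
- **Height and angle:** at the last press both ends read z = 46 mm, with tilt about 0.1°.
- **Camera pictures after letting go:** the seams between mirrors match the home position in both views to within about one pixel (roughly 3 mm). The cover shows under both lips.
- **Bystanders:** I saw none moved in the final pictures, but I did not measure them again.

**What failed or disagreed**
- **First grasp missed:** the fingertips were about 34 mm higher than the stated tool data put them. I saw this in the pictures, went lower and gripped the block. From then on I took heights relative to the grasp.
- **Position across the box:** the two cameras differed by about 3.5 mm. A light touch on each side wall (about 3 N) settled it.
- **Stop not felt cleanly:** I never felt the bar's stop as a sharp rise in force. I judged it from the 14 N and the position, both of which fit.
- **Offset e:** I did not measure it. I worked relative to the insert instead.

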